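Stand the saddle-flap pattern on its sloped rack beside its mate

ROBOT

A 7-joint arm with a two-finger parallel gripper is mounted at the origin on the work surface. World frame = base frame: x ahead of the robot, y to its left, z up, the work surface at z = 0. Lengths are in m, angles in rad, forces in N, time in s.
With the tool pointing down it reaches from about 0.425 to 0.925 m from the base axis. Payload 6.8 kg.
Tool frame: the origin (TCP) lies at the very end of the fingers, on their centre line; the grasp point (between the pads) lies 19 mm behind it; z points along the fingers, y is the line along which they close (so a half turn about z gives the same grasp; the last joint's range is limited). The gripper opens to 88 mm and grips with 3 to 60 N. Pads are 20 mm wide; open, the fingers measure 115 mm over their backs; the gripper's body (75 mm by 178 mm) begins 61 mm behind the grasp point.
Start: joints at [-1.347, 0.477, 0.022, 1.555, -0.011, 1.109, -0.083], TCP at [0.22, 0.638, 0.223] pointing down, gripper open.
Joint ranges: [-2.96, 2.96], [-0.34, 2.1], [-1.41, 1.46], [0.24, 2.44], [-1.37, 4.51], [0.17, 1.92], [-2.96, 2.96]. Speed limits (rad/s): [2.39, 2.39, 3.14, 3.14, 3.14, 3.14, 3.14].

INTERFACE

Orientations are given as a unit quaternion [x, y, z, w].
In Python, from station import bot gives the robot as it stands.
- The arm moves only by the tool move_arm, never from a script. Its arguments are lists of equal length, an entry for each row: "delta_pos": the shift along the tool's x, y, z as a fraction of full scale, a list of three; "rot": the turn, a rotation vector about the tool's x, y, z as a fraction of full scale, a list of three; "grip": the finger opening in mm, from 0 to 87.8. A call has 1 to 8 rows; each row shifts and turns the commanded pose from where the row before left it, along the tool's axes as they then stand; what a row does not reach is not made up. Full scale, the value 1, is 2 cm for a shift and 0.12 rad for a turn. A row lasts 1/10 s, in which the tool goes at most 50 mm and 8.59 degrees, less where a joint would pass 70% of its speed; a pose out of reach is approached as far as the arm can. A call with a number of a shift or a turn outside -1 to 1 is refused whole. A call with a gripper value outside its range is refused whole. The fingers move at their own pace and stop on an object; "grip_force" is the grip in N (left out, the last holds). Time passes only in rows, so rows that do not move let the fingers close. It gives the time, the measured TCP pose, the force, the opening and the grip force at its end, in the units of the state.
- bot.sense(): the state, without advancing time (a new reading comes with each control period).
- bot.camera(name): name is "side" or "top"; returns the picture (420x560x3 uint8, red, green, blue); there is no depth.
- bot.get_calibration(name): a dict with "mtx" (3x3 intrinsics, pixels), "origin" and "orientation" of the camera in the world. Camera axes: x right, y down, z forward; pixel columns grow to the right and rows downward; lengths in m; the calibration is good to about 2 mm. A picture is of the moment at which its call begins. get_calibration takes no time and is no camera call.
- bot.job_done(): hands the job in; it is judged then, once.
The state is a dict: "time": time; "joints": joint angles; "qd": joint speeds; "joint_torque": joint torques, N m; "tool_pos": TCP position; "orientation": TCP orientation; "wrist_force": force on the tool from outside, world axes, zero at the start; "wrist_torque": the same for the moment, N m; "finger_gap": finger opening in m; "grasp_force": force on a finger pad.
Only numpy, scipy, OpenCV 4.12 (cv2) and the standard library are available. Lean on these libraries where they do the work, as an engineer would, in place of code of your own. Each camera call takes 0.05 s, during which the arm holds its last target. There are 200 camera calls.

TASK

Stand the flap pattern board that lies flat on the rack's deck on the narrow ledge at the back, leaning against the sloping backrest with its coloured end up, and slide it along the ledge until its side touches the standing board with the same blue end. Be gentle: do not ram the standing boards, and leave the two standing boards and everything else on the bench where they are.

Things in the scene. Friction and masses are not known exactly. Their poses are not given: they have to be found in the camera images.
- rack: Wooden pattern rack, 580 mm wide (along its y), fixed, facing the robot with up to 0.2 rad of yaw. Origin: on the bench, midway along the row, below rack_seat; x points away from the robot, z up. From the front: flat deck, narrow sloping ledge, sloping backrest. The row lies between two end cheeks with inner faces at y = -270 and +270 mm
- rack_seat (a point): Middle of the line (along the rack's y) where ledge and backrest meet: rack x = 0, z = 100 mm. The narrow ledge is 24 mm deep and slopes 20 degrees down from deck level to this line. From it the backrest, two slats, leans 20 degrees back (top away from the robot); its face reaches 105 mm up the slope
- rack_deck (a point): Middle of the deck's front top edge, nearest the robot: rack x = -105 mm, z = 110 mm. The deck is flat and 16 mm thick from here to x = -24 mm, where the ledge begins; under it the rack is open for 60 mm back from this edge
- board: Loose plywood board to stand up, 150 mm long, 130 wide (110 over the last 30 mm at its blue head), 10 thick, 150 to 310 g. Origin: centre of its underside at the start. x runs from head (-75 mm) to foot (+75), z is up at the start and faces the backrest when done. Starts flat on the deck, a little askew, between the standing boards, foot 5 to 30 mm short of the backrest, head overhanging
- board_foot (a point): middle of the board's foot edge (half way through its thickness, 75 mm from its centre)
- board_head (a point): middle of the board's blue head edge (half way through its thickness)
- blue_board: Like board, blue end up, already standing on the ledge against the backrest, 0 to 5 mm from the left or the right end cheek. Origin: middle of its foot edge, half way through its thickness (as board_foot is on the board); its axes are parallel to the rack's. With the boards side by side the two foot points are 130 mm apart
- red_board: The same with a red end, standing next to the other end cheek. Origin as for blue_board
- tin: Bystander: flat round brass tin, 64 mm across, 34 mm high, on the rack's deck in front of one of the standing boards. Origin: centre of its underside
- wax: Bystander: yellow wax block 50 x 70 x 28 mm on the deck in front of the other standing board. Origin: centre of its underside
- presser: Bystander: dark steel hand presser 114 mm high, standing on the bench in front of one end of the rack. Origin: centre of its underside
- thread: Bystander: cone of brown thread 120 mm high, standing in front of the other end. Origin: centre of its underside
- dye: Bystander: amber dye bottle 140 mm high, standing on the bench at the robot's right. Origin: centre of its underside
- hammer: Bystander: hammer 220 mm long lying on the bench at the robot's left. Origin: its grip region's underside
- iron: Bystander: steel iron with a wooden handle, 240 mm long, lying on the bench at the robot's right. Origin: its grip region's underside
There are look-alikes about, which are no part of the job. Of the things like the board, leave any that is purple; of the rest the larger one is meant.

How it is judged:
By the outcome, as a careful person would: the job done as asked, in the order asked, and still so for the second after the job is handed in, with the robot touching nothing.
It also fails if it takes over 64 s, if anything falls off the work surface, if the arm or the gripper's body presses on something with over 40 N, if the wrist force passes 120 N, or if a joint passes its speed limit or range.

## Working session

There is one attempt and no reset: what is moved stays moved. The work goes in short steps, Python scripts to look and compute and a tool call to move; the robot and the scene stay as the last step left them, time stands still between calls to the robot, and variables do not carry over. Pictures are saved under pics/ and viewed, at most 10 in all, crops included, and the job is handed in when it is done.

Besides the shell and the picture viewer there is one more tool, called in YAML: its name, and indented under it one key for each argument. move_arm: Moves the arm, as the interface text tells. Its arguments: {"type":"object","properties":{"delta_pos":{"type":"array","items":{"type":"array","items":{"type":"number"}}},"rot":{"type":"array","items":{"type":"array","items":{"type":"number"}}},"grip":{"type":"array","items":{"type":"number"}},"grip_force":{"type":"number"}},"required":["delta_pos","rot","grip"]}

```bash
mkdir -p pics; ls; python3 - <<'E'
from station import bot
import cv2
for n in("top","side"):
    im=bot.camera(n); cv2.imwrite(f"pics/{n}0.png",im[...,::-1]); c=bot.get_calibration(n); print(n,c)
s=bot.sense(); print(s)
E
```

```text
pics
top {'mtx': array([[440.28085908,   0.        , 278.30129026],
       [  0.        , 440.28085908, 202.98768008],
       [  0.        ,   0.        ,   1.        ]]), 'origin': array([ 0.33758885, -0.0264497 ,  1.4077305 ]), 'orientation': array([-0.69651156,  0.71365389, -0.05153936,  0.05397642])}
side {'mtx': array([[492.53238268,   0.        , 287.09999899],
       [  0.        , 492.53238268, 213.42596753],
       [  0.        ,   0.        ,   1.        ]]), 'origin': array([-0.21466437, -0.95593853,  0.93177791]), 'orientation': array([ 0.83400394, -0.29713338,  0.1503679 , -0.43993031])}
{'time': 0.1, 'joints': array([-1.34709745,  0.47771327,  0.0223158 ,  1.5563385 , -0.01147578,
        1.10927274, -0.08307092]), 'qd': array([-7.43763123e-05, -4.82422455e-03,  1.69073380e-03, -2.71941454e-03,
        2.79897709e-04,  2.87653935e-03, -1.82097224e-03]), 'joint_torque': array([ 3.28526621e-03, -5.84092605e+01,  1.53951008e+00, -2.73316526e+01,
       -5.42259228e-02,  1.30542772e-02,  4.52295865e-05]), 'tool_pos': array([0.21970502, 0.63768015, 0.22178716]), 'orientation': array([ 1.65098053e-01,  9.86276832e-01, -7.98885311e-04, -7.02336192e-05]), 'wrist_force': array([0.42584284, 0.11259184, 0.45438327]), 'wrist_torque': array([ 0.00829482,  0.04816417, -0.03078519]), 'grasp_force': 0.0, 'finger_gap': 0.08771744731829345}
```

View pics/top0.png

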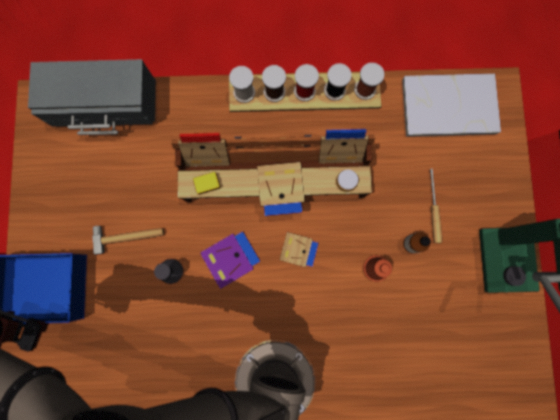

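View pics/side0.png

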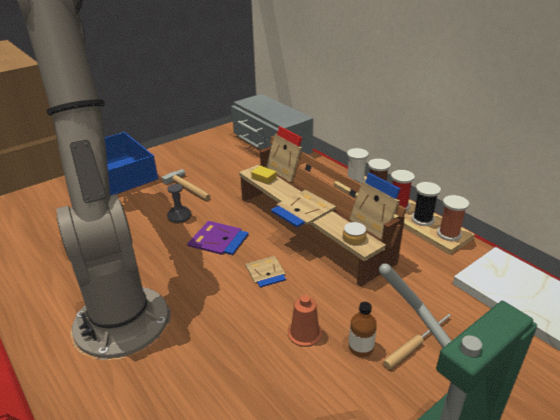

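The top view shows three candidates with blue ends: a plywood board on the deck at (281,188), a purple board on the bench at (230,258) and a smaller plywood board on the bench at (298,250). The one on the deck is meant, since it is neither purple nor the smaller one. The blue standing board is at (344,148) on the right (-y side), and red is at (203,150). I'll enlarge to confirm.

```bash
python3 - <<'E'
import cv2,numpy as np
a=cv2.imread("pics/top0.png")[115:225,165:385]; b=cv2.imread("pics/side0.png")[115:285,225:415]
a=cv2.resize(a,None,fx=3.6,fy=3.6,interpolation=cv2.INTER_CUBIC)
cv2.imwrite("pics/ct0.png",a)
cv2.imwrite("pics/cs0.png",cv2.resize(b,None,fx=3.5,fy=3.5,interpolation=cv2.INTER_CUBIC))
E
```

```text
(no output)
```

View pics/ct0.png

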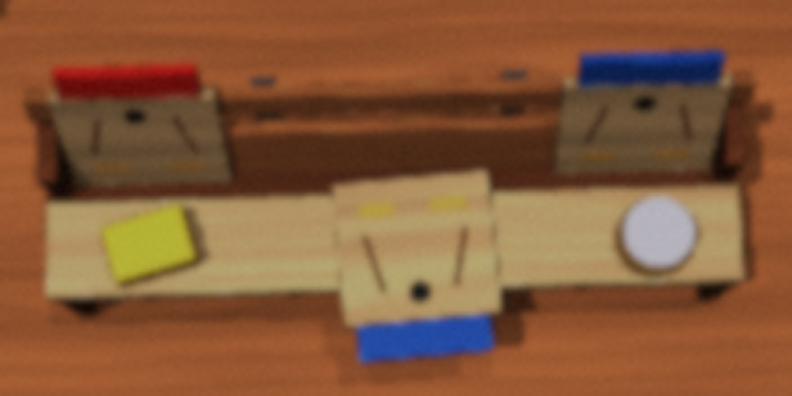

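View pics/cs0.png

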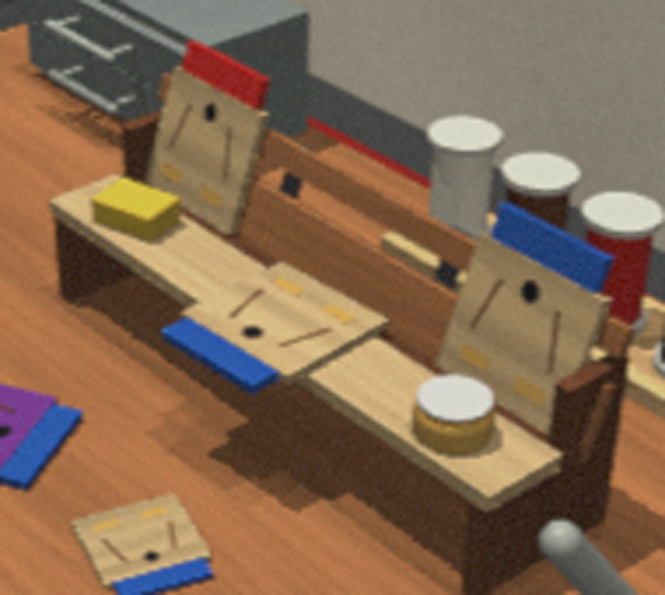

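The crops confirm it: the board on the deck is full size, plain plywood, with its blue head overhanging towards the robot and a clear gap on either side. The standing blue board is on the right behind the tin. Next I'll measure with plane rays.

```bash
cat > h.py <<'E'
from station import bot
import numpy as np, cv2
from scipy.spatial.transform import Rotation as R
def ray(n,uv):
    c=bot.get_calibration(n); d=R.from_quat(c["orientation"]).apply(np.linalg.inv(c["mtx"])@[uv[0],uv[1],1.]); return c["origin"],d
def plane(n,uv,z):
    o,d=ray(n,uv); return o+d*(z-o[2])/d[2]
def proj(n,p):
    c=bot.get_calibration(n); q=c["mtx"]@R.from_quat(c["orientation"]).inv().apply(np.array(p)-c["origin"]); return q[:2]/q[2]
E
python3 - <<'E'
from h import *
np.set_printoptions(precision=4,suppress=True)
f=lambda c:np.array([c[0]/3.6+165-.36,c[1]/3.6+115-.36])
g=lambda c:np.array([c[0]/3.5+225-.36,c[1]/3.5+115-.36])
for k,c,z in [("deckFL",(47,297),.11),("deckFR",(744,284),.11),("deckBL",(47,204),.11),("deckBR",(740,185),.11),("footL",(333,184),.12),("footR",(490,171),.12),("shL",(347,325),.12),("shR",(500,313),.12),("hdL",(360,362),.12),("hdR",(493,350),.12),
 ("blueTopL",(580,60),.243),("blueTopR",(722,52),.243),("redTopL",(54,70),.243),("redTopR",(197,65),.243),("tin",(658,233),.144)]:
    print(k,plane("top",f(c),z))
for k,c,z in [("deckFL",(52,205),.11),("deckFR",(488,500),.11),("deckBR",(560,458),.11),("footR",(387,322),.12),("footL",(275,264),.12),("hdL",(163,328),.12),("hdR",(258,387),.12),("blueTopL",(500,204),.243),("blueTopR",(612,257),.243)]:
    print("side",k,plane("side",g(c),z))
E
```

```text
deckFL [0.558 0.276 0.11 ]
deckFR [ 0.5546 -0.3027  0.11  ]
deckBL [0.637  0.2768 0.11  ]
deckBR [ 0.6387 -0.304   0.11  ]
footL [0.6458 0.0364 0.12  ]
footR [ 0.6536 -0.0946  0.12  ]
shL [0.5269 0.0269 0.12  ]
shR [ 0.5338 -0.099   0.12  ]
hdL [0.496  0.0168 0.12  ]
hdR [ 0.5033 -0.0923  0.12  ]
blueTopL [ 0.7083 -0.1593  0.243 ]
blueTopR [ 0.7118 -0.2676  0.243 ]
redTopL [0.7107 0.2415 0.243 ]
redTopR [0.7118 0.1324 0.243 ]
tin [ 0.5926 -0.2281  0.144 ]
side deckFL [0.5532 0.2629 0.11  ]
side deckFR [ 0.5539 -0.3076  0.11  ]
side deckBR [ 0.6326 -0.3078  0.11  ]
side footR [ 0.6494 -0.098   0.12  ]
side footL [0.6369 0.0332 0.12  ]
side hdL [0.4984 0.0161 0.12  ]
side hdR [ 0.5055 -0.0999  0.12  ]
side blueTopL [ 0.7039 -0.1627  0.243 ]
side blueTopR [ 0.7101 -0.2725  0.243 ]
```

move_arm:
  delta_pos:
    - [0,0,-1]
    - [0,0,-1]
    - [0,0,-1]
    - [0,0,-1]
    - [0,-1,-1]
    - [0,-1,-1]
    - [0,0,0]
    - [0,0,0]
  rot:
    - [0,0,0]
    - [0,0,0]
    - [0,0,0]
    - [0,0,0]
    - [-0.8,0.8,0]
    - [-0.8,0.8,0]
    - [0,0,0]
    - [0,0,0]
  grip: [60,60,60,60,60,60,60,60]

```text
time: 0.9
tool_pos: [0.2089, 0.5968, 0.341]
orientation: [0.165, 0.977, 0.11, -0.078]
wrist_force: [0.2, -0.6, 0.6]
finger_gap: 0.0601
grasp_force: 0.0
```

```bash
cat >> h.py <<'E'
def fkR(q,by): return R.from_euler('z',by+q[0])*R.from_euler('y',q[1])*R.from_euler('z',q[2])*R.from_euler('y',q[3])*R.from_euler('z',q[4])*R.from_euler('y',q[5])*R.from_euler('z',q[6])
E
python3 - <<'E'
from h import *
np.set_printoptions(precision=4,suppress=True)
s=bot.sense();print(s["joints"],s["tool_pos"],s["orientation"])
q0=np.array([-1.34709745,0.47771327,0.0223158,1.5563385,-0.01147578,1.10927274,-0.08307092]);o0=[.165098,.98627683,-.000799,-.00007]
for sg in (1,-1):
  m=np.array([1,1,sg,1,sg,1,1])
  # R_tool = Rz(by)*F*C
  A=fkR(q0*m,0);B=fkR(s["joints"]*m,0)
  for by in np.arange(2.4,2.8,.02):
    C0=(R.from_euler('z',by)*A).inv()*R.from_quat(o0);C1=(R.from_euler('z',by)*B).inv()*R.from_quat(s["orientation"])
    print(sg,round(by,2),(C0.inv()*C1).magnitude(),C0.as_rotvec()) if abs(by-2.6)<.05 else 0
E
```

```text
[-1.2146  0.2262 -0.0206  1.6687 -0.2134  1.0628  0.0895] [0.2089 0.5968 0.341 ] [ 0.1647  0.977   0.1103 -0.0782]
1 2.56 0.3659646232369795 [ 0.0001 -0.0001  1.6526]
1 2.58 0.361912251520839 [ 0.0001 -0.0001  1.6726]
1 2.6 0.357823979007474 [ 0.     -0.      1.6926]
1 2.62 0.35370022058742623 [ 0.     -0.      1.7126]
1 2.64 0.3495413944702312 [-0.      0.      1.7326]
-1 2.56 0.09188986762273674 [ 0.0002 -0.0002  1.6027]
-1 2.58 0.09471050864921883 [ 0.0001 -0.0001  1.6227]
-1 2.6 0.09774605079465502 [ 0.0001 -0.0001  1.6427]
-1 2.62 0.10097597885468046 [ 0.0001 -0.0001  1.6627]
-1 2.64 0.10438104189993454 [ 0.0001 -0.0001  1.6827]
```

```bash
python3 - <<'E'
from h import *
import itertools
from scipy.optimize import least_squares
np.set_printoptions(precision=4,suppress=True)
s=bot.sense()
Q=[np.array([-1.34709745,0.47771327,0.0223158,1.5563385,-0.01147578,1.10927274,-0.08307092]),s["joints"]]
O=[R.from_quat([.165098,.98627683,-.000799,-.00007]),R.from_quat(s["orientation"])]
res=[]
for m in itertools.product((1,-1),repeat=7):
  if m[1]<0 : continue
  m=np.array(m)
  f=lambda p:np.concatenate([(o.inv()*fkR(q*m,p[0])*R.from_euler('z',p[1])).as_rotvec() for q,o in zip(Q,O)])
  for by in(-.1,2.58):
   for c in(1.6,-1.6):
    r=least_squares(f,[by,c]);res.append((r.cost,tuple(m),r.x))
res.sort(key=lambda t:t[0])
for r in res[:5]:print(r)
E
```

```text
(np.float64(1.3781273910756934e-13), (np.int64(-1), np.int64(1), np.int64(-1), np.int64(1), np.int64(-1), np.int64(1), np.int64(-1)), array([0.    , 1.5708]))
(np.float64(1.3781273924578075e-13), (np.int64(-1), np.int64(1), np.int64(-1), np.int64(1), np.int64(-1), np.int64(1), np.int64(-1)), array([0.    , 1.5708]))
(np.float64(1.378127392704132e-13), (np.int64(-1), np.int64(1), np.int64(-1), np.int64(1), np.int64(-1), np.int64(1), np.int64(-1)), array([0.    , 1.5708]))
(np.float64(1.3781275626125153e-13), (np.int64(-1), np.int64(1), np.int64(-1), np.int64(1), np.int64(-1), np.int64(1), np.int64(-1)), array([ 0.    , -4.7124]))
(np.float64(6.927506522356633e-06), (np.int64(1), np.int64(1), np.int64(1), np.int64(1), np.int64(1), np.int64(1), np.int64(1)), array([ 4.0426, -3.1458]))
```

move_arm:
  delta_pos:
    - [-1,-0.5,0]
    - [-1,-0.5,0]
    - [-1,-0.5,0]
    - [-1,-0.5,0]
  rot:
    - [0,0,0.8]
    - [0,0,0.8]
    - [0,0,0.8]
    - [0,0,0]
  grip: [60,60,60,60]

```text
time: 1.3
tool_pos: [0.2587, 0.5299, 0.3159]
orientation: [0.302, 0.944, 0.097, -0.094]
wrist_force: [0.1, 0.3, 0.1]
finger_gap: 0.0599
grasp_force: 0.0
```

```bash
cat >> h.py <<'E'
import json,os
SG=np.array([-1,1,-1,1,-1,1,-1])
def log():
    s=bot.sense(); open("log.jsonl","a").write(json.dumps([list(s["joints"]),list(s["tool_pos"])])+"\n"); return s
def basis(q):
    q=np.asarray(q)*SG; M=[];r=R.identity()
    for k in range(7):
        r=r*R.from_euler('zyzyzyz'[k],q[k]); M.append(r.as_matrix())
    return np.hstack([np.eye(3)]+M)
def fit():
    D=[json.loads(l) for l in open("log.jsonl")]
    A=np.vstack([basis(d[0]) for d in D]);b=np.hstack([d[1] for d in D])
    x,_,rk,sv=np.linalg.lstsq(A,b,rcond=1e-3); return x,A@x-b,rk,sv
E
python3 - <<'E'
from h import *
open("log.jsonl","w").write(json.dumps([[-1.34709745,0.47771327,0.0223158,1.5563385,-0.01147578,1.10927274,-0.08307092],[0.21970502,0.63768015,0.22178716]])+"\n"+json.dumps([[-1.2146,0.2262,-0.0206,1.6687,-0.2134,1.0628,0.0895],[.2089,.5968,.341]])+"\n")
s=log();print(s["joints"],s["tool_pos"],R.from_quat(s["orientation"]).as_matrix())
E
```

```text
[-1.14272852  0.18285459  0.04904858  1.78048413 -0.26333642  1.03112593
 -0.02558906] [0.25874068 0.52988238 0.31587738] [[-0.79949545  0.58890171 -0.1183292 ]
 [ 0.55270947  0.7983772   0.2389688 ]
 [ 0.23520047  0.1256528  -0.96379049]]
```

move_arm:
  delta_pos:
    - [-1,-0.5,0]
    - [-1,-0.5,0]
    - [-1,-0.5,0]
    - [-1,-0.5,0]
  rot:
    - [1,0,0]
    - [1,0,0]
    - [1,0,0]
    - [1,0,0]
  grip: [60,60,60,60]

```text
time: 1.7
tool_pos: [0.3009, 0.4529, 0.2995]
orientation: [0.27, 0.94, -0.132, -0.163]
wrist_force: [0.3, -1.0, -0.3]
finger_gap: 0.0603
grasp_force: 0.0
```

```bash
python3 -c "
from h import *
s=log();print(s['joints'],s['tool_pos'],R.from_quat(s['orientation']).as_matrix())"
```

```text
[-1.03493132  0.42124435  0.09966506  1.53597124 -0.25155835  1.55827078
  0.12588825] [0.30092174 0.45290913 0.29954718] [[-0.80114964  0.46398793 -0.37798737]
 [ 0.55028406  0.8194079  -0.16049344]
 [ 0.23525882 -0.33657969 -0.91179351]]
```

move_arm:
  delta_pos:
    - [-1,0.5,-0.5]
    - [-1,0.5,-0.5]
    - [-1,0.5,-0.5]
    - [-1,0.5,-0.5]
  rot:
    - [0,-1,0]
    - [0,-1,0]
    - [0,-1,0]
    - [0,-1,0]
  grip: [60,60,60,60]

```text
time: 2.1
tool_pos: [0.3969, 0.456, 0.3181]
orientation: [0.231, 0.951, -0.191, 0.068]
wrist_force: [-1.1, -0.4, -0.2]
finger_gap: 0.0601
grasp_force: 0.0
```

```bash
python3 -c "
from h import *
s=log();print(s['joints'],s['tool_pos'],R.from_quat(s['orientation']).as_matrix())"
```

```text
[-1.19113831  0.47921232  0.16325518  1.40807528  0.16525948  1.59156501
  0.03585812] [0.39693914 0.45601011 0.31809479] [[-0.88359276  0.46643207  0.04129118]
 [ 0.41424729  0.81974692 -0.39549231]
 [-0.21831861 -0.33234938 -0.91754067]]
```

move_arm:
  delta_pos:
    - [0,-1,0]
    - [0,-1,0]
    - [0,-1,0]
    - [0,0,0]
  rot:
    - [-1,-1,-1]
    - [-1,-1,-1]
    - [-1,-1,-1]
    - [0,0,0]
  grip: [60,60,60,60]

```text
time: 2.5
tool_pos: [0.3698, 0.3987, 0.3335]
orientation: [0.067, 0.974, -0.103, 0.192]
wrist_force: [-0.5, -0.6, -0.3]
finger_gap: 0.0599
grasp_force: 0.0
```

```bash
python3 -c "
from h import *
np.set_printoptions(precision=4,suppress=True)
s=log();print(s['joints'],s['tool_pos'],R.from_quat(s['orientation']).as_matrix())
x,e,rk,sv=fit();print(x.reshape(-1,3),abs(e).max(),rk,sv)"
```

```text
[-1.2932  0.1764  0.1029  1.795   0.4322  1.2825  0.0936] [0.3698 0.3987 0.3335] [[-0.9173  0.1706  0.3599]
 [ 0.0917  0.9698 -0.226 ]
 [-0.3875 -0.1743 -0.9052]]
[[-0.0001 -0.0001  0.1436]
 [ 0.0001 -0.0152  0.1436]
 [ 0.0001 -0.0152  0.2709]
 [-0.0001 -0.0158  0.2709]
 [ 0.     -0.0158  0.2363]
 [ 0.0001 -0.0002  0.2363]
 [ 0.0001 -0.0002  0.1678]
 [-0.0001 -0.      0.1678]] 2.1872513544241023e-06 17 [6.8887 6.8607 6.8387 0.9744 0.9105 0.5912 0.4998 0.3355 0.3054 0.2614
 0.145  0.1189 0.108  0.0823 0.056  0.024  0.0093 0.    ]
```

```bash
cat >> h.py <<'E'
from scipy.optimize import least_squares
LO=np.array([-2.96,-.34,-1.41,.24,-1.37,.17,-2.96]);HI=np.array([2.96,2.1,1.46,2.44,4.51,1.92,2.96])
X=fit()[0]
def fk(q): return basis(q)@X, fkR(np.asarray(q)*SG,0)*R.from_euler('z',np.pi/2)
def pts(q):  # base-frame elbow, wrist, tcp
    q=np.asarray(q)*SG;B=basis(q*SG);return [B[:,:3*k]@X[:3*k] for k in (4,6,8)]
def rotm(z,y): z,y=np.array(z,float),np.array(y,float); y-=z*(y@z)/(z@z); z/=np.linalg.norm(z);y/=np.linalg.norm(y); return R.from_matrix(np.c_[np.cross(y,z),y,z])
def ik(p,Rt,q0,reg=.003,m=.05):
    def f(q):
        a,b=fk(q);return np.r_[(a-p)*10,(b.inv()*Rt).as_rotvec()*3,reg*(q-q0)]
    r=least_squares(f,np.clip(q0,LO+m+.001,HI-m-.001),bounds=(LO+m,HI-m)); a,b=fk(r.x); return r.x,np.linalg.norm(a-p),(b.inv()*Rt).magnitude()
E
python3 - <<'E'
from h import *
np.set_printoptions(precision=2,suppress=True)
q0=bot.sense()["joints"]; rng=np.random.default_rng(0)
for psi in np.radians([-90,-75,-60,-45,-30,0,30,45,60,75,90]):
  # grasp TCP: 18mm in from edge... aim point on head
  yoff=.02 if psi<0 else -.02 if psi>0 else 0
  g=np.array([.518,-.037+yoff*1.5,.115]); d=np.array([np.cos(psi),np.sin(psi),0]); p=g+.019*d
  for up in(1,-1):
    best=[]
    for t in range(12):
      s=q0 if t==0 else rng.uniform(LO,HI)
      q,e,w=ik(p,rotm(d,[0,0,up]),s)
      if e<1e-3 and w<.01: best.append((np.abs(q-q0).max(),q))
    if best:
      best.sort(key=lambda t:t[0]); q=best[0][1]; print(round(np.degrees(psi)),up,len(best),q,np.r_[pts(q)[0],pts(q)[1]])
    else: print(round(np.degrees(psi)),up,"none")
E
```

```text
-90 1 8 [-1.46  1.91  1.41  1.87 -0.35  1.12 -1.62] [0.09 0.51 0.12 0.52 0.31 0.11]
-90 -1 7 [-0.54  1.03 -0.14  1.81  1.01  1.84  0.19] [0.42 0.2  0.56 0.52 0.31 0.11]
-75 1 5 [-1.61  1.95  1.36  2.05 -0.42  0.83 -1.58] [0.01 0.51 0.1  0.44 0.3  0.11]
-75 -1 6 [-0.59  1.   -0.16  1.99  1.18  1.76  0.1 ] [0.41 0.21 0.58 0.44 0.3  0.11]
-60 1 4 [-1.72  1.9   1.24  2.22 -0.37  0.48 -1.68] [-0.04  0.52  0.12  0.36  0.27  0.11]
-60 -1 10 [-1.06  1.04  0.32  2.19  1.21  1.29  0.03] [0.27 0.38 0.56 0.36 0.27 0.12]
-45 1 2 [-1.    1.04  0.21  2.36  1.51  1.37  2.91] [0.29 0.37 0.56 0.29 0.22 0.11]
-45 -1 10 [-1.32  1.2   0.55  2.37  1.43  0.99 -0.25] [0.17 0.47 0.49 0.29 0.22 0.12]
-30 1 none
-30 -1 none
0 1 none
0 -1 none
30 1 3 [ 1.72  1.71 -1.22  2.35  4.22  0.22 -2.32] [-0.11 -0.52  0.2   0.24 -0.23  0.11]
30 -1 3 [ 0.88  1.04 -0.33  2.39  4.31  1.4   0.35] [ 0.26 -0.39  0.56  0.24 -0.23  0.11]
45 1 1 [ 1.75  1.81 -1.36  2.19  0.22  0.32  1.67] [-0.12 -0.51  0.14  0.29 -0.29  0.12]
45 -1 3 [ 1.43  1.28 -0.91  2.2  -1.32  0.71 -0.08] [ 0.03 -0.52  0.43  0.29 -0.29  0.12]
60 1 3 [ 1.06  1.06 -0.51  2.04 -1.23  1.18  2.91] [ 0.19 -0.44  0.55  0.36 -0.34  0.11]
60 -1 1 [ 1.49  1.41 -1.08  2.02 -0.61  0.72 -0.75] [ 0.01 -0.54  0.36  0.36 -0.34  0.12]
75 1 4 [ 1.    1.08 -0.51  1.86 -0.98  1.31  2.7 ] [ 0.22 -0.43  0.53  0.44 -0.37  0.11]
75 -1 3 [ 0.91  1.05 -0.4   1.87 -1.05  1.39 -0.38] [ 0.26 -0.4   0.55  0.44 -0.37  0.12]
90 1 3 [ 0.9   1.12 -0.5   1.69 -0.79  1.49  2.56] [ 0.27 -0.41  0.52  0.52 -0.38  0.11]
90 -1 7 [ 0.41  1.07  0.18  1.73 -1.14  1.87 -0.25] [ 0.42 -0.23  0.55  0.52 -0.38  0.12]
```

```bash
python3 - <<'E'
from h import *
np.set_printoptions(precision=3,suppress=True)
# base contact points, pixel from first views
for k,n,uv,z in [("presser top","top",(165,266),.1),("presser base","top",(170,272),.02),("presser base","side",(179,214),.01),("presser top","side",(175,187),.11),("thread top","top",(383,267),.12),("thread base","side",(305,335),.01)]:
    print(k,n,plane(n,uv,z))
q0=bot.sense()["joints"]
th=.058
for psi in np.radians([-40,-45,-50,-55,-60,-70]):
 for up in(-1,1):
  a=psi+th; d=np.array([np.cos(a),np.sin(a),0]); g=np.array([.515,-.037,.115])
  q1,e1,w1=ik(g+.019*d,rotm(d,[0,0,up]),q0)
  print(round(np.degrees(psi)),up,"grasp",q1,round(e1,4),round(w1,3))
  q=q1
  s20=np.radians(20)
  for pitch in (30,60,90,110):
    b=np.radians(pitch); f=np.array([np.cos(b),0,-np.sin(b)]); n=np.array([np.sin(b),0,np.cos(b)]) # foot dir, board z
    foot=np.array([.640,-.06,.135]) if pitch<110 else np.array([.6553,-.084,.1037])
    gp=foot-.135*f; dd=np.cos(psi)*f+np.sin(psi)*np.array([0,1,0])
    q,e,w=ik(gp+.019*dd,rotm(dd,up*n),q); print("   ",pitch,q,round(e,4),round(w,3),pts(q)[1])
E
```

```text
presser top top [0.355 0.314 0.1  ]
presser base top [0.337 0.319 0.02 ]
presser base side [0.34  0.316 0.01 ]
presser top side [0.345 0.323 0.11 ]
thread top top [ 0.337 -0.322  0.12 ]
thread base side [ 0.324 -0.342  0.01 ]
-40 -1 grasp [-0.492  1.065 -0.246  2.39   1.773  1.87  -0.243] 0.0137 0.048
    30 [ 0.418  0.819 -1.253  2.39   1.8    1.87   0.871] 0.0045 0.016 [0.321 0.148 0.326]
    60 [ 0.593  0.681 -1.36   2.058  1.437  1.63   1.641] 0.0 0.0 [0.451 0.144 0.462]
    90 [ 0.445  0.824 -1.236  1.593  1.225  1.87   2.241] 0.0 0.0 [0.64  0.144 0.512]
    110 [ 0.17   0.873 -0.744  1.259  1.006  1.87   2.674] 0.0 0.0 [0.784 0.12  0.458]
-40 1 grasp [-0.111  0.901 -0.616  2.39   1.923  1.87  -2.91 ] 0.0435 0.199
    30 [ 0.418  0.819 -1.252  2.39   1.799  1.87  -2.271] 0.0045 0.016 [0.321 0.149 0.326]
    60 [ 0.593  0.681 -1.36   2.058  1.437  1.63  -1.501] 0.0 0.0 [0.451 0.144 0.462]
    90 [ 0.445  0.824 -1.237  1.593  1.225  1.87  -0.901] 0.0 0.0 [0.64  0.144 0.512]
    110 [ 0.17   0.873 -0.744  1.259  1.006  1.87  -0.467] 0.0 0.0 [0.784 0.12  0.458]
-45 -1 grasp [-0.462 
[... 3458 characters left out ...]
0 0.0 [0.429 0.238 0.257]
    60 [-0.763  0.612  0.293  1.972  1.026  1.374  1.629] 0.0 0.0 [0.518 0.238 0.346]
    90 [-0.609  0.694  0.236  1.675  0.921  1.516  2.331] 0.0 0.0 [0.64  0.238 0.378]
    110 [-0.489  0.868  0.208  1.441  0.895  1.597  2.733] 0.0 0.0 [0.739 0.214 0.332]
-70 1 grasp [-1.635  1.874  1.237  2.186 -0.302  0.549 -1.731] 0.0 0.0
    30 [-1.496  1.475  1.341  2.197  0.004  0.561 -1.255] 0.0 0.0 [0.429 0.238 0.256]
    60 [-1.349  1.188  1.321  2.006  0.205  0.786 -0.784] 0.0 0.0 [0.518 0.238 0.345]
    90 [-1.124  1.08   1.176  1.711  0.281  1.092 -0.297] 0.0 0.0 [0.64  0.238 0.378]
    110 [-0.91   1.153  1.039  1.476  0.297  1.251  0.003] 0.0 0.0 [0.738 0.214 0.332]
```

```bash
cat >> h.py <<'E'
def segclear(q,c,h):
    e,w,t=pts(q);P=np.array([a+(b-a)*u for a,b in((e,w),(w,t)) for u in np.linspace(0,1,25)])
    dz=np.maximum(P[:,2]-h,0); return np.sqrt(((P[:,:2]-c)**2).sum(1)+dz**2).min()
def plan(p0,R0,q,wps,show=True):
    """wps: (p,R,n); prints rows in move units"""
    for k,(p,Rt,n) in enumerate(wps):
        rv=(R0.inv()*Rt).as_rotvec(); dp=(p-p0)/n; mg=9;sp=0;cl=9;er=0
        rows=[]
        for i in range(n):
            Rc=R0*R.from_rotvec(rv*i/n); rows.append(np.round(Rc.inv().apply(dp)/.02,2))
            qn,e,w=ik(p0+dp*(i+1),R0*R.from_rotvec(rv*(i+1)/n),q,reg=.01,m=.0); er=max(er,e,w/3)
            mg=min(mg,(qn-LO).min(),(HI-qn).min()); sp=max(sp,abs(qn-q).max()/.1); q=qn; cl=min(cl,segclear(q,[.342,.318],.114))
        if show: print(k,"n",n,"rot/row",np.round(rv/n/.12,3).tolist(),"shift",(rows[0].tolist() if max(np.ptp(np.array(rows),axis=0))<.03 else [r.tolist() for r in rows]))
        print("  q",np.round(q,2),"margin %.2f speed %.2f presser %.3f err %.4f wristz %.3f"%(mg,sp,cl,er,pts(q)[1][2]))
        p0,R0=p,Rt
    return q
def fr(psi,pitch,yaw): # tool rot & axis for holding board; pitch 0 flat
    b=np.radians(pitch);a=np.radians(psi);Y=R.from_euler('z',yaw)
    f=Y.apply([np.cos(b),0,-np.sin(b)]);n=Y.apply([np.sin(b),0,np.cos(b)]);l=Y.apply([0,1,0])
    d=np.cos(a)*f+np.sin(a)*l; return f,n,d,rotm(d,-n)
E
python3 - <<'E'
from h import *
s=bot.sense();p0=s["tool_pos"];R0=R.from_quat(s["orientation"]);q0=s["joints"]
for psi in(-48,-52,-56):
    print("PSI",psi)
    f,n,d,Rg=fr(psi,0,.058); head=np.array([.5005,-.038,.115]); tcp=head+.015*f+.019*d
    pre=tcp-.075*d; hi=pre+[0,0,.17]
    # lift+rotate
    W=[(hi,Rg,16),(pre,Rg,10),(tcp,Rg,8),(tcp+[0,0,.02],Rg,2)]
    for pitch,foot,k in((30,(.635,-.04,.14),6),(60,(.635,-.055,.145),6),(90,(.638,-.07,.145),6),(110,(.652,-.07,.125),6)):
        f2,n2,d2,R2=fr(psi,pitch,.058*max(0,(90-pitch)/90)); W.append((np.array(foot)-.135*f2+.019*d2,R2,k))
    W.append((W[-1][0]+[.003,0,-.02],W[-1][1],4))
    plan(p0,R0,q0,W,show=False)
E
```

```text
PSI -48
  q [-0.44  0.6  -0.61  2.44  1.44  1.92  0.14] margin 0.00 speed 5.79 presser 0.211 err 0.0048 wristz 0.286
  q [-0.57  1.05 -0.42  2.38  1.48  1.92 -0.27] margin 0.00 speed 0.50 presser 0.127 err 0.0049 wristz 0.115
  q [-0.46  1.03 -0.3   2.37  1.68  1.86 -0.19] margin 0.01 speed 0.25 presser 0.127 err 0.0000 wristz 0.115
  q [-0.46  0.97 -0.31  2.39  1.68  1.85 -0.16] margin 0.05 speed 0.26 presser 0.143 err 0.0000 wristz 0.135
  q [-0.32  0.5  -0.42  2.38  1.54  1.43  0.71] margin 0.02 speed 1.60 presser 0.151 err 0.0000 wristz 0.313
  q [-0.14  0.36 -0.42  2.07  1.18  1.28  1.67] margin 0.10 speed 1.66 presser 0.262 err 0.0000 wristz 0.445
  q [-0.06  0.55 -0.4   1.64  0.93  1.54  2.38] margin 0.38 speed 1.35 presser 0.394 err 0.0000 wristz 0.492
  q [-0.08  0.79 -0.37  1.3   0.89  1.78  2.74] margin 0.14 speed 0.60 presser 0.492 err 0.0000 wristz 0.451
  q [-0.08  0.81 -0.37  1.3   0.9   1.76  2.72] margin 0.15 speed 0.06 presser 0.525 err 0.0000 wristz 0.431
PSI -52
  q [-1.06  0.55  0.12  2.44  1.33  1.54  0.17] margin 0.00 speed 1.35 presser 0.200 err 0.0000 wristz 
[... 1166 characters left out ...]
eed 0.22 presser 0.078 err 0.0000 wristz 0.115
  q [-1.    1.    0.28  2.33  1.42  1.31 -0.13] margin 0.11 speed 0.24 presser 0.104 err 0.0000 wristz 0.135
  q [-0.94  0.57  0.3   2.34  1.34  1.17  0.74] margin 0.07 speed 1.61 presser 0.116 err 0.0000 wristz 0.296
  q [-0.77  0.42  0.3   2.07  1.05  1.18  1.7 ] margin 0.13 speed 1.65 presser 0.233 err 0.0000 wristz 0.415
  q [-0.57  0.57  0.25  1.68  0.79  1.39  2.47] margin 0.43 speed 1.41 presser 0.367 err 0.0000 wristz 0.457
  q [-0.46  0.79  0.22  1.37  0.7   1.58  2.86] margin 0.10 speed 0.68 presser 0.470 err 0.0000 wristz 0.418
  q [-0.45  0.82  0.22  1.37  0.7   1.57  2.84] margin 0.11 speed 0.06 presser 0.493 err 0.0000 wristz 0.398
```

```bash
cat > plan1.py <<'E'
from h import *
s=bot.sense();p0=s["tool_pos"];R0=R.from_quat(s["orientation"]);q0=s["joints"]
f,n,d,Rg=fr(-52,0,.058); head=np.array([.5005,-.038,.115]); tcp=head+.015*f+.019*d
pre=tcp-.075*d
E
python3 - <<'E'
from plan1 import *
hi=pre+[0,0,.11]
print(pre,tcp)
plan(p0,R0,q0,[(hi,Rg,16),(pre,Rg,6),(tcp,Rg,8)])
E
```

```text
[0.47849768 0.00492536 0.115     ] [ 0.52802058 -0.05139944  0.115     ]
0 n 16 rot/row [0.584, -0.212, -0.444] shift [[-0.29, -1.08, 0.71], [-0.22, -1.04, 0.79], [-0.14, -0.99, 0.86], [-0.07, -0.93, 0.93], [0.0, -0.87, 1.0], [0.07, -0.79, 1.05], [0.14, -0.71, 1.1], [0.21, -0.62, 1.15], [0.27, -0.53, 1.18], [0.32, -0.43, 1.21], [0.37, -0.33, 1.22], [0.42, -0.22, 1.23], [0.46, -0.11, 1.23], [0.49, 0.0, 1.23], [0.52, 0.12, 1.21], [0.54, 0.23, 1.18]]
  q [-1.17  0.75  0.25  2.44  1.31  1.4   0.02] margin 0.00 speed 0.89 presser 0.152 err 0.0000 wristz 0.225
1 n 6 rot/row [0.0, 0.0, 0.0] shift [0.0, 0.92, -0.0]
  q [-1.13  1.04  0.19  2.36  1.3   1.34 -0.19] margin 0.01 speed 0.51 presser 0.104 err 0.0000 wristz 0.115
2 n 8 rot/row [0.0, 0.0, 0.0] shift [-0.0, 0.0, 0.47]
  q [-1.01  1.07  0.28  2.36  1.48  1.29 -0.23] margin 0.08 speed 0.23 presser 0.103 err 0.0000 wristz 0.115
```

```bash
python3 - <<'E'
from plan1 import *
hi=pre+[0,0,.10]+.04*d
plan(p0,R0,q0,[(hi,Rg,24),(pre+[0,0,.065],Rg,3),(pre,Rg,5),(tcp,Rg,8)])
E
```

```text
0 n 24 rot/row [0.389, -0.142, -0.296] shift [[-0.24, -0.77, 0.52], [-0.21, -0.75, 0.56], [-0.17, -0.73, 0.6], [-0.14, -0.7, 0.64], [-0.1, -0.68, 0.67], [-0.06, -0.65, 0.7], [-0.03, -0.62, 0.73], [0.0, -0.58, 0.76], [0.04, -0.54, 0.79], [0.07, -0.51, 0.81], [0.1, -0.46, 0.83], [0.13, -0.42, 0.85], [0.16, -0.38, 0.87], [0.19, -0.33, 0.88], [0.21, -0.28, 0.89], [0.24, -0.23, 0.9], [0.26, -0.18, 0.91], [0.28, -0.13, 0.91], [0.3, -0.07, 0.91], [0.32, -0.02, 0.91], [0.33, 0.03, 0.9], [0.34, 0.09, 0.89], [0.36, 0.14, 0.88], [0.36, 0.19, 0.87]]
  q [-1.1   0.79  0.3   2.43  1.41  1.35 -0.02] margin 0.01 speed 0.65 presser 0.148 err 0.0000 wristz 0.215
1 n 3 rot/row [0.0, 0.0, 0.0] shift [-0.0, 0.58, -0.67]
  q [-1.16  0.87  0.23  2.41  1.3   1.37 -0.08] margin 0.01 speed 0.37 presser 0.124 err 0.0000 wristz 0.180
2 n 5 rot/row [0.0, 0.0, 0.0] shift [0.0, 0.65, -0.0]
  q [-1.14  1.04  0.19  2.36  1.3   1.34 -0.19] margin 0.04 speed 0.35 presser 0.104 err 0.0000 wristz 0.115
3 n 8 rot/row [0.0, 0.0, 0.0] shift [-0.0, 0.0, 0.47]
  q [-1.02  1.07  0.29  2.36  1.48  1.29 -0.23] margin 0.08 speed 0.24 presser 0.103 err 0.0000 wristz 0.115
```

move_arm:
  delta_pos:
    - [-0.24,-0.77,0.52]
    - [-0.21,-0.75,0.56]
    - [-0.17,-0.73,0.6]
    - [-0.14,-0.7,0.64]
    - [-0.1,-0.68,0.67]
    - [-0.06,-0.65,0.7]
    - [-0.03,-0.62,0.73]
    - [0,-0.58,0.76]
  rot:
    - [0.389,-0.142,-0.296]
    - [0.389,-0.142,-0.296]
    - [0.389,-0.142,-0.296]
    - [0.389,-0.142,-0.296]
    - [0.389,-0.142,-0.296]
    - [0.389,-0.142,-0.296]
    - [0.389,-0.142,-0.296]
    - [0.389,-0.142,-0.296]
  grip: [60,60,60,60,60,60,60,60]

```text
time: 3.3
tool_pos: [0.4185, 0.2585, 0.2948]
orientation: [-0.04, 0.922, -0.313, 0.224]
wrist_force: [0.1, 0.2, -0.1]
finger_gap: 0.06
grasp_force: 0.0
```

move_arm:
  delta_pos:
    - [0.04,-0.54,0.79]
    - [0.07,-0.51,0.81]
    - [0.1,-0.46,0.83]
    - [0.13,-0.42,0.85]
    - [0.16,-0.38,0.87]
    - [0.19,-0.33,0.88]
    - [0.21,-0.28,0.89]
    - [0.24,-0.23,0.9]
  rot:
    - [0.389,-0.142,-0.296]
    - [0.389,-0.142,-0.296]
    - [0.389,-0.142,-0.296]
    - [0.389,-0.142,-0.296]
    - [0.389,-0.142,-0.296]
    - [0.389,-0.142,-0.296]
    - [0.389,-0.142,-0.296]
    - [0.389,-0.142,-0.296]
  grip: [60,60,60,60,60,60,60,60]

```text
time: 4.1
tool_pos: [0.4623, 0.1175, 0.2551]
orientation: [-0.148, 0.816, -0.502, 0.243]
wrist_force: [0.2, 0.1, -1.0]
finger_gap: 0.06
grasp_force: 0.0
```

```bash
python3 - <<'E'
from plan1 import *
print(q0.round(3))
hi=pre+[0,0,.10]+.04*d
plan(p0,R0,q0,[(hi,Rg,8),(pre+[0,0,.065],Rg,3),(pre,Rg,5),(tcp,Rg,8)])
E
```

```text
[-1.225  0.41   0.201  2.204  0.984  1.377  0.258]
0 n 8 rot/row [0.387, -0.147, -0.297] shift [[0.27, -0.18, 0.91], [0.29, -0.13, 0.91], [0.31, -0.07, 0.91], [0.33, -0.02, 0.9], [0.35, 0.03, 0.9], [0.36, 0.09, 0.89], [0.37, 0.14, 0.88], [0.38, 0.2, 0.86]]
  q [-1.1   0.79  0.3   2.43  1.41  1.35 -0.02] margin 0.01 speed 0.65 presser 0.148 err 0.0000 wristz 0.215
1 n 3 rot/row [0.0, 0.0, 0.0] shift [-0.0, 0.58, -0.67]
  q [-1.16  0.87  0.23  2.41  1.3   1.37 -0.08] margin 0.01 speed 0.37 presser 0.124 err 0.0000 wristz 0.180
2 n 5 rot/row [0.0, 0.0, 0.0] shift [0.0, 0.65, -0.0]
  q [-1.14  1.04  0.19  2.36  1.3   1.34 -0.19] margin 0.04 speed 0.35 presser 0.104 err 0.0000 wristz 0.115
3 n 8 rot/row [0.0, 0.0, 0.0] shift [-0.0, 0.0, 0.47]
  q [-1.02  1.07  0.29  2.36  1.48  1.29 -0.23] margin 0.08 speed 0.24 presser 0.103 err 0.0000 wristz 0.115
```

Model and controller agree very well. Continuing.

move_arm:
  delta_pos:
    - [0.27,-0.18,0.91]
    - [0.29,-0.13,0.91]
    - [0.31,-0.07,0.91]
    - [0.33,-0.02,0.9]
    - [0.35,0.03,0.9]
    - [0.36,0.09,0.89]
    - [0.37,0.14,0.88]
    - [0.38,0.2,0.86]
  rot:
    - [0.387,-0.147,-0.297]
    - [0.387,-0.147,-0.297]
    - [0.387,-0.147,-0.297]
    - [0.387,-0.147,-0.297]
    - [0.387,-0.147,-0.297]
    - [0.387,-0.147,-0.297]
    - [0.387,-0.147,-0.297]
    - [0.387,-0.147,-0.297]
  grip: [60,60,60,60,60,60,60,60]

```text
time: 4.9
tool_pos: [0.5052, -0.0242, 0.2142]
orientation: [-0.25, 0.662, -0.661, 0.25]
wrist_force: [-0.4, 0.0, 0.5]
finger_gap: 0.0598
grasp_force: 0.0
```

move_arm:
  delta_pos:
    - [0,0.58,-0.67]
    - [0,0.58,-0.67]
    - [0,0.58,-0.67]
    - [0,0,0]
  rot:
    - [0,0,0]
    - [0,0,0]
    - [0,0,0]
    - [0,0,0]
  grip: [60,60,60,60]

```text
time: 5.3
tool_pos: [0.4783, 0.0081, 0.1783]
orientation: [-0.25, 0.663, -0.66, 0.25]
wrist_force: [0.6, 0.1, 0.9]
finger_gap: 0.0602
grasp_force: 0.0
```

```bash
python3 - <<'E'
from plan1 import *
print(q0.round(3),p0)
plan(p0,R0,q0,[(pre,Rg,5),(tcp,Rg,8)])
im=bot.camera("side");cv2.imwrite("pics/s1.png",im[...,::-1])
E
```

```text
[-1.148  0.867  0.209  2.408  1.299  1.381 -0.074] [0.47831159 0.00811266 0.17825923]
0 n 5 rot/row [0.007, 0.003, -0.001] shift [0.02, 0.63, 0.03]
  q [-1.12  1.04  0.18  2.36  1.3   1.35 -0.19] margin 0.04 speed 0.35 presser 0.104 err 0.0000 wristz 0.115
1 n 8 rot/row [0.0, 0.0, 0.0] shift [-0.0, 0.0, 0.47]
  q [-1.01  1.06  0.27  2.36  1.49  1.3  -0.23] margin 0.08 speed 0.23 presser 0.103 err 0.0000 wristz 0.115
```

View pics/s1.png

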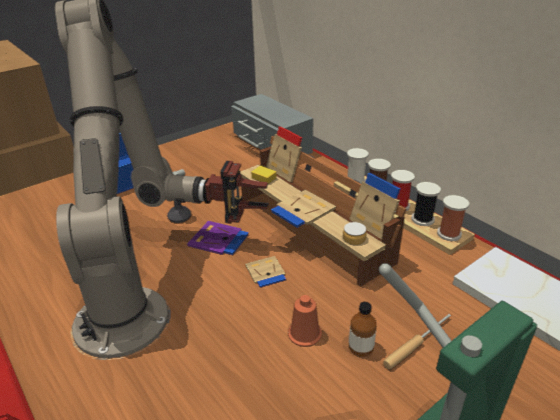

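The side view shows the gripper at (235,190), body upright, with the fingers pointing at the blue head at (290,213). The wrist tube passes beside the presser at (178,210). I'll descend slowly.

move_arm:
  delta_pos:
    - [0.02,0.63,0.03]
    - [0.02,0.63,0.03]
    - [0.02,0.63,0.03]
    - [0.02,0.63,0.03]
    - [0.02,0.63,0.03]
    - [0,0,0]
  rot:
    - [0.007,0.003,0]
    - [0.007,0.003,0]
    - [0.007,0.003,0]
    - [0.007,0.003,0]
    - [0.007,0.003,0]
    - [0,0,0]
  grip: [60,60,60,60,60,60]

```text
time: 5.95
tool_pos: [0.479, 0.0026, 0.1166]
orientation: [0.248, -0.662, 0.662, -0.249]
wrist_force: [-0.4, 0.5, -0.2]
finger_gap: 0.0599
grasp_force: 0.0
```

```bash
python3 - <<'E'
from plan1 import *
print(q0.round(3),p0,s["wrist_force"])
plan(p0,R0,q0,[(tcp,Rg,8)])
E
```

```text
[-1.122  1.034  0.183  2.36   1.301  1.352 -0.193] [0.47898397 0.00264321 0.11662322] [-0.4460755   0.52554307 -0.24642763]
0 n 8 rot/row [-0.001, -0.003, -0.002] shift [-0.01, 0.01, 0.46]
  q [-1.01  1.06  0.27  2.36  1.49  1.3  -0.23] margin 0.08 speed 0.23 presser 0.103 err 0.0000 wristz 0.115
```

move_arm:
  delta_pos:
    - [0,0.01,0.46]
    - [0,0.01,0.46]
    - [0,0.01,0.46]
    - [0,0.01,0.46]
    - [0,0.01,0.46]
    - [0,0.01,0.46]
    - [0,0.01,0.46]
    - [0,0.01,0.46]
  rot:
    - [0,0,0]
    - [0,0,0]
    - [0,0,0]
    - [0,0,0]
    - [0,0,0]
    - [0,0,0]
    - [0,0,0]
    - [0,0,0]
  grip: [60,60,60,60,60,60,60,60]

```text
time: 6.75
tool_pos: [0.5273, -0.0528, 0.1154]
orientation: [-0.247, 0.662, -0.662, 0.25]
wrist_force: [0.8, 0.2, 0.7]
finger_gap: 0.0602
grasp_force: 0.0
```

```bash
python3 - <<'E'
from plan1 import *
print(q0.round(3),p0,tcp,s["wrist_force"])
a=bot.camera("top")[115:225,165:385];b=bot.camera("side")[150:260,200:420]
cv2.imwrite("pics/c2.png",cv2.resize(np.vstack([a,b]),None,fx=2.7,fy=2.7,interpolation=cv2.INTER_CUBIC)[...,::-1])
E
```

```text
[-1.005  1.061  0.276  2.359  1.484  1.302 -0.236] [ 0.52733795 -0.05280078  0.11536194] [ 0.52802058 -0.05139944  0.115     ] [0.82129949 0.22922416 0.72119514]
```

View pics/c2.png

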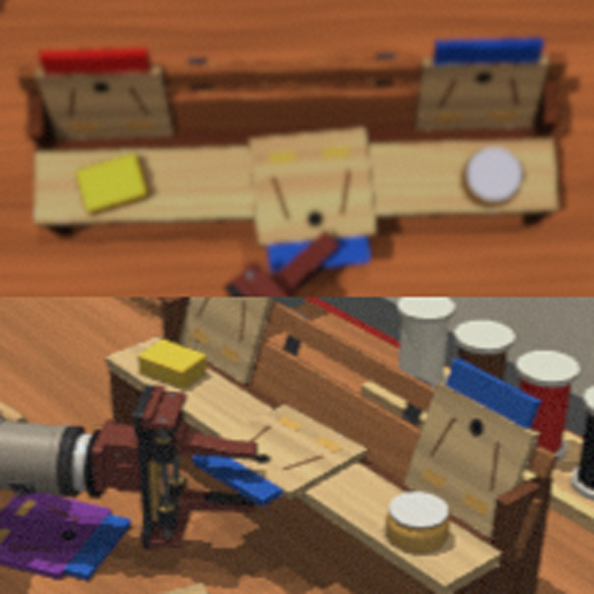

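The pictures show one finger above and one below the blue head, tip near (335,245) in the crop, and nothing touched. I'll close.

move_arm:
  delta_pos:
    - [0,0,0]
    - [0,0,0]
    - [0,0,0]
    - [0,0,0]
    - [0,0,0]
    - [0,0,0]
    - [0,0,0]
  rot:
    - [0,0,0]
    - [0,0,0]
    - [0,0,0]
    - [0,0,0]
    - [0,0,0]
    - [0,0,0]
    - [0,0,0]
  grip: [40,20,8,4,4,4,4]
  grip_force: 45

```text
time: 7.55
tool_pos: [0.5268, -0.0521, 0.1152]
orientation: [-0.247, 0.663, -0.661, 0.25]
wrist_force: [-0.7, -0.3, -1.9]
finger_gap: 0.0098
grasp_force: 45.0
```

```bash
cat > plan2.py <<'E'
from h import *
s=bot.sense();p0=s["tool_pos"];R0=R.from_quat(s["orientation"]);q0=s["joints"]
PSI=-52
# board pose in tool frame fixed by the grasp: tool at (R0,p0) as measured, board as in images
def wp(foot,pitch,yaw,n):
    f,nn,d,Rt=fr(PSI,pitch,yaw); return (np.array(foot)-.135*f+.019*d,Rt,n)
E
python3 - <<'E'
from plan2 import *
f,n,d,Rg=fr(-52,0,.058)
W=[(p0+[-.0,0,.025],Rg,3)]
foot0=p0-.019*d+.135*f;print(foot0,s["wrist_force"],s["finger_gap"])
W+=[wp((.640,-.035,.145),30,.04,8),wp((.635,-.05,.15),60,.02,8),wp((.638,-.06,.15),90,0,8),wp((.652,-.06,.13),110,0,6),wp((.654,-.06,.112),110,0,3)]
plan(p0,R0,q0,W)
E
```

```text
[ 0.64905255 -0.02999089  0.11521349] [-0.65838415 -0.29484553 -1.873658  ] 0.009806024105752006
0 n 3 rot/row [0.001, -0.008, -0.011] shift [-0.0, -0.42, -0.0]
  q [-1.02  1.    0.29  2.38  1.49  1.3  -0.19] margin 0.06 speed 0.21 presser 0.120 err 0.0000 wristz 0.140
1 n 8 rot/row [-0.34, 0.018, -0.427] shift [[-0.02, -0.42, 0.04], [-0.0, -0.42, 0.02], [0.02, -0.42, 0.01], [0.04, -0.42, -0.01], [0.06, -0.41, -0.03], [0.08, -0.41, -0.04], [0.1, -0.4, -0.06], [0.12, -0.39, -0.08]]
  q [-0.97  0.53  0.34  2.37  1.39  1.12  0.73] margin 0.03 speed 1.31 presser 0.132 err 0.0000 wristz 0.310
2 n 8 rot/row [-0.348, 0.015, -0.421] shift [[0.01, -0.39, 0.1], [0.03, -0.4, 0.08], [0.05, -0.4, 0.07], [0.07, -0.4, 0.05], [0.09, -0.4, 0.04], [0.11, -0.39, 0.02], [0.13, -0.39, 0.0], [0.15, -0.38, -0.01]]
  q [-0.8   0.38  0.34  2.09  1.03  1.12  1.74] margin 0.10 speed 1.31 presser 0.244 err 0.0000 wristz 0.436
3 n 8 rot/row [-0.352, 0.005, -0.417] shift [[-0.05, -0.4, 0.12], [-0.03, -0.41, 0.1], [-0.01, -0.41, 0.08], [0.01, -0.41, 0.07], [0.03, -0.41, 0.05], [0.05, -0.41, 0.03], [0.07, -0.41, 0.01], [0.09, -0.41, -0.0]]
  q [-0.59  0.55  0.29  1.67  0.72  1.36  2.52] margin 0.40 speed 1.10 presser 0.378 err 0.0000 wristz 0.480
4 n 6 rot/row [-0.298, -0.0, -0.382] shift [[-0.18, -0.47, 0.14], [-0.16, -0.48, 0.12], [-0.14, -0.49, 0.11], [-0.11, -0.5, 0.09], [-0.09, -0.51, 0.07], [-0.07, -0.51, 0.05]]
  q [-0.47  0.78  0.26  1.34  0.62  1.58  2.9 ] margin 0.06 speed 0.67 presser 0.480 err 0.0000 wristz 0.440
5 n 3 rot/row [0.0, 0.0, 0.0] shift [-0.21, -0.13, 0.17]
  q [-0.47  0.8   0.25  1.35  0.62  1.56  2.88] margin 0.07 speed 0.07 presser 0.507 err 0.0000 wristz 0.422
```

move_arm:
  delta_pos:
    - [0,-0.42,0]
    - [0,-0.42,0]
    - [0,-0.42,0]
    - [0,0,0]
  rot:
    - [0,-0.008,-0.011]
    - [0,-0.008,-0.011]
    - [0,-0.008,-0.011]
    - [0,0,0]
  grip: [4,4,4,4]

```text
time: 7.95
tool_pos: [0.5266, -0.0525, 0.1419]
orientation: [-0.249, 0.662, -0.662, 0.25]
wrist_force: [-0.5, 0.9, -1.5]
finger_gap: 0.0098
grasp_force: 45.0
```

move_arm:
  delta_pos:
    - [-0.02,-0.42,0.04]
    - [0,-0.42,0.02]
    - [0.02,-0.42,0.01]
    - [0.04,-0.42,-0.01]
    - [0.06,-0.41,-0.03]
    - [0.08,-0.41,-0.04]
    - [0.1,-0.4,-0.06]
    - [0.12,-0.39,-0.08]
  rot:
    - [-0.34,0.018,-0.427]
    - [-0.34,0.018,-0.427]
    - [-0.34,0.018,-0.427]
    - [-0.34,0.018,-0.427]
    - [-0.34,0.018,-0.427]
    - [-0.34,0.018,-0.427]
    - [-0.34,0.018,-0.427]
    - [-0.34,0.018,-0.427]
  grip: [4,4,4,4,4,4,4,4]

```text
time: 8.75
tool_pos: [0.5334, -0.055, 0.2076]
orientation: [-0.41, 0.698, -0.584, 0.06]
wrist_force: [-0.2, 0.9, -1.7]
finger_gap: 0.0097
grasp_force: 45.0
```

```bash
python3 - <<'E'
from plan2 import *
print(s["wrist_force"],s["finger_gap"],s["grasp_force"])
plan(p0,R0,q0,[wp((.635,-.05,.15),60,.02,8),wp((.638,-.06,.15),90,0,8)])
im=bot.camera("side");cv2.imwrite("pics/s3.png",im[90:290,150:430,::-1])
E
```

```text
[-0.20849506  0.92127468 -1.73678743] 0.009732379384974245 44.99516433337703
0 n 8 rot/row [-0.345, 0.015, -0.418] shift [[0.0, -0.39, 0.1], [0.02, -0.39, 0.08], [0.04, -0.4, 0.07], [0.06, -0.4, 0.05], [0.08, -0.39, 0.04], [0.1, -0.39, 0.02], [0.12, -0.39, 0.0], [0.14, -0.38, -0.01]]
  q [-0.8   0.38  0.33  2.09  1.03  1.12  1.74] margin 0.10 speed 1.30 presser 0.245 err 0.0000 wristz 0.436
1 n 8 rot/row [-0.352, 0.005, -0.417] shift [[-0.05, -0.4, 0.12], [-0.03, -0.41, 0.1], [-0.01, -0.41, 0.08], [0.01, -0.41, 0.07], [0.03, -0.41, 0.05], [0.05, -0.41, 0.03], [0.07, -0.41, 0.01], [0.09, -0.41, -0.0]]
  q [-0.58  0.55  0.29  1.67  0.72  1.36  2.52] margin 0.40 speed 1.10 presser 0.378 err 0.0000 wristz 0.480
```

View pics/s3.png

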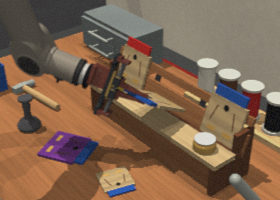

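The board is held firmly with its head raised: blue edge at about (140,100) in the crop, foot over the deck at about (180,105). Continuing the rotation.

move_arm:
  delta_pos:
    - [0,-0.39,0.1]
    - [0.02,-0.39,0.08]
    - [0.04,-0.4,0.07]
    - [0.06,-0.4,0.05]
    - [0.08,-0.39,0.04]
    - [0.1,-0.39,0.02]
    - [0.12,-0.39,0]
    - [0.14,-0.38,-0.01]
  rot:
    - [-0.345,0.015,-0.418]
    - [-0.345,0.015,-0.418]
    - [-0.345,0.015,-0.418]
    - [-0.345,0.015,-0.418]
    - [-0.345,0.015,-0.418]
    - [-0.345,0.015,-0.418]
    - [-0.345,0.015,-0.418]
    - [-0.345,0.015,-0.418]
  grip: [4,4,4,4,4,4,4,4]

```text
time: 9.6
tool_pos: [0.5734, -0.0663, 0.2562]
orientation: [-0.54, 0.689, -0.465, -0.131]
wrist_force: [0.4, -0.6, -2.5]
finger_gap: 0.0095
grasp_force: 45.0
```

move_arm:
  delta_pos:
    - [-0.05,-0.4,0.12]
    - [-0.03,-0.41,0.1]
    - [-0.01,-0.41,0.08]
    - [0.01,-0.41,0.07]
    - [0.03,-0.41,0.05]
    - [0.05,-0.41,0.03]
    - [0.07,-0.41,0.01]
    - [0.09,-0.41,0]
  rot:
    - [-0.352,0.005,-0.417]
    - [-0.352,0.005,-0.417]
    - [-0.352,0.005,-0.417]
    - [-0.352,0.005,-0.417]
    - [-0.352,0.005,-0.417]
    - [-0.352,0.005,-0.417]
    - [-0.352,0.005,-0.417]
    - [-0.352,0.005,-0.417]
  grip: [4,4,4,4,4,4,4,4]

```text
time: 10.4
tool_pos: [0.6377, -0.0745, 0.272]
orientation: [-0.635, 0.636, -0.31, -0.311]
wrist_force: [0.3, 0.3, -1.2]
finger_gap: 0.0096
grasp_force: 45.0
```

```bash
python3 - <<'E'
from plan2 import *
print(s["wrist_force"],s["finger_gap"],q0.round(2))
plan(p0,R0,q0,[wp((.649,-.065,.135),110,0,8),wp((.652,-.065,.115),110,0,4)])
E
```

```text
[ 0.30391491  0.29387139 -1.17573464] 0.009604493452351669 [-0.6   0.55  0.31  1.67  0.71  1.35  2.52]
0 n 8 rot/row [-0.222, -0.0, -0.288] shift [[-0.08, -0.33, 0.11], [-0.07, -0.34, 0.1], [-0.06, -0.34, 0.09], [-0.05, -0.35, 0.08], [-0.04, -0.35, 0.07], [-0.02, -0.35, 0.06], [-0.01, -0.36, 0.05], [0.0, -0.36, 0.04]]
  q [-0.48  0.77  0.27  1.35  0.62  1.58  2.91] margin 0.05 speed 0.52 presser 0.477 err 0.0000 wristz 0.445
1 n 4 rot/row [0.0, 0.0, 0.0] shift [-0.18, -0.12, 0.14]
  q [-0.47  0.8   0.27  1.35  0.61  1.55  2.89] margin 0.05 speed 0.06 presser 0.509 err 0.0000 wristz 0.425
```

move_arm:
  delta_pos:
    - [-0.08,-0.33,0.11]
    - [-0.07,-0.34,0.1]
    - [-0.06,-0.34,0.09]
    - [-0.05,-0.35,0.08]
    - [-0.04,-0.35,0.07]
    - [-0.02,-0.35,0.06]
    - [-0.01,-0.36,0.05]
    - [0,-0.36,0.04]
  rot:
    - [-0.21,0,-0.273]
    - [-0.21,0,-0.273]
    - [-0.21,0,-0.273]
    - [-0.21,0,-0.273]
    - [-0.21,0,-0.273]
    - [-0.21,0,-0.273]
    - [-0.21,0,-0.273]
    - [-0.21,0,-0.273]
  grip: [4,4,4,4,4,4,4,4]

```text
time: 11.2
tool_pos: [0.6912, -0.0796, 0.2511]
orientation: [0.678, -0.576, 0.202, 0.411]
wrist_force: [0.5, 0.7, -1.5]
finger_gap: 0.0098
grasp_force: 45.0
```

```bash
python3 - <<'E'
from plan2 import *
print(s["wrist_force"],s["finger_gap"],q0.round(2))
plan(p0,R0,q0,[wp((.652,-.065,.115),109,0,4)])
a=bot.camera("top")[85:225,165:385];b=bot.camera("side")[110:250,220:440]
cv2.imwrite("pics/c4.png",cv2.resize(np.vstack([a,b]),None,fx=2.1,fy=2.1,interpolation=cv2.INTER_CUBIC)[...,::-1])
E
```

```text
[ 0.51704626  0.71413367 -1.47945405] 0.009809213341409734 [-0.48  0.76  0.27  1.36  0.62  1.56  2.89]
0 n 4 rot/row [-0.002, -0.002, -0.002] shift [-0.18, -0.09, 0.14]
  q [-0.47  0.79  0.27  1.37  0.62  1.54  2.87] margin 0.07 speed 0.06 presser 0.509 err 0.0000 wristz 0.427
```

View pics/c4.png

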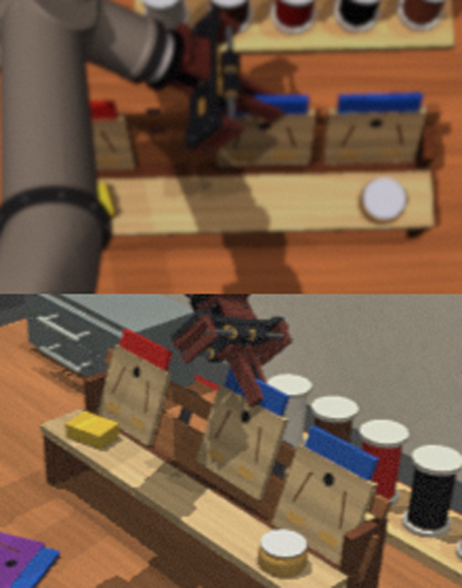

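The board stands almost at the lean. Its blue head is at (280,105) in the crop, beside the blue standing board at (380,103) with a gap of about 1-2 cm, and nothing is in the way. I'll lower gently.

move_arm:
  delta_pos:
    - [-0.18,-0.09,0.14]
    - [-0.18,-0.09,0.14]
    - [-0.18,-0.09,0.14]
    - [-0.18,-0.09,0.14]
    - [0,0,0]
  rot:
    - [0,0,0]
    - [0,0,0]
    - [0,0,0]
    - [0,0,0]
    - [0,0,0]
  grip: [4,4,4,4,4]

```text
time: 11.8
tool_pos: [0.6925, -0.0792, 0.232]
orientation: [0.679, -0.575, 0.202, 0.409]
wrist_force: [-0.8, 0.8, -1.2]
finger_gap: 0.0098
grasp_force: 45.0
```

```bash
python3 - <<'E'
from plan2 import *
f,n,d,Rt=fr(PSI,109,0)
print(s["wrist_force"],q0.round(2),p0,"foot",p0-.019*d+.135*f)
for v in([-.007,0,-.02],[0,-.01,0],[.01,0,0],[0,0,.01]):print(v,R0.inv().apply(v)/.02)
E
```

```text
[-0.75396398  0.75800245 -1.18422145] [-0.48  0.78  0.27  1.37  0.62  1.54  2.87] [ 0.69249114 -0.07923356  0.23201511] foot [ 0.65234779 -0.06426136  0.11543037]
[-0.007, 0, -0.02] [-0.8350165   0.00848887  0.65205474]
[0, -0.01, 0] [0.3077416  0.00149479 0.39407217]
[0.01, 0, 0] [ 0.12806891 -0.47323535 -0.0982174 ]
[0, 0, 0.01] [ 0.37268413  0.16138794 -0.29165128]
```

move_arm:
  delta_pos:
    - [-0.08,0,0.06]
    - [-0.08,0,0.06]
    - [-0.08,0,0.06]
    - [-0.08,0,0.06]
    - [-0.08,0,0.06]
    - [0,0,0]
  rot:
    - [0,0,0]
    - [0,0,0]
    - [0,0,0]
    - [0,0,0]
    - [0,0,0]
    - [0,0,0]
  grip: [4,4,4,4,4,4]

```text
time: 12.4
tool_pos: [0.6896, -0.0792, 0.2231]
orientation: [0.679, -0.576, 0.202, 0.409]
wrist_force: [-0.9, -0.1, -1.9]
finger_gap: 0.0098
grasp_force: 45.0
```

move_arm:
  delta_pos:
    - [-0.04,0,0.03]
    - [-0.04,0,0.03]
    - [0,0,0]
  rot:
    - [0,0,0]
    - [0,0,0]
    - [0,0,0]
  grip: [4,4,4]

```text
time: 12.7
tool_pos: [0.6896, -0.0791, 0.2227]
orientation: [0.678, -0.576, 0.203, 0.409]
wrist_force: [0.9, 2.1, 4.9]
finger_gap: 0.0094
grasp_force: 45.0
```

Ledge contact at about 5 N. Next I'll slide the board back along the ledge to the backrest.

move_arm:
  delta_pos:
    - [0.02,-0.05,-0.01]
    - [0,-0.05,0]
    - [0,-0.05,0]
    - [0,-0.05,0]
    - [0,0,0]
  rot:
    - [0,0,0]
    - [0,0,0]
    - [0,0,0]
    - [0,0,0]
    - [0,0,0]
  grip: [4,4,4,4,4]

```text
time: 13.2
tool_pos: [0.6931, -0.0799, 0.2214]
orientation: [0.678, -0.576, 0.203, 0.409]
wrist_force: [0.2, 1.3, 5.1]
finger_gap: 0.0098
grasp_force: 45.0
```

move_arm:
  delta_pos:
    - [0,-0.05,0]
    - [0,-0.05,0]
    - [0,0,0]
  rot:
    - [0,0,0]
    - [0,0,0]
    - [0,0,0]
  grip: [4,4,4]

```text
time: 13.5
tool_pos: [0.6948, -0.0801, 0.2207]
orientation: [0.678, -0.576, 0.203, 0.41]
wrist_force: [-0.1, 0.5, 5.3]
finger_gap: 0.0099
grasp_force: 45.0
```

move_arm:
  delta_pos:
    - [0,-0.05,0]
    - [0,-0.05,0]
    - [0,0,0]
  rot:
    - [0,0,0]
    - [0,0,0]
    - [0,0,0]
  grip: [4,4,4]

```text
time: 13.8
tool_pos: [0.6966, -0.0803, 0.2201]
orientation: [0.678, -0.576, 0.203, 0.41]
wrist_force: [-0.3, -0.0, 5.6]
finger_gap: 0.0097
grasp_force: 45.0
```

```bash
python3 - <<'E'
from plan2 import *
f,n,d,Rt=fr(PSI,109,0)
print(s["wrist_force"],s["wrist_torque"],q0.round(2),p0,"foot",p0-.019*d+.135*f, "ax err",(R0.inv()*Rt).as_rotvec())
a=bot.camera("top")[110:175,250:385];b=bot.camera("side")[150:270,300:420]
np.save("a.npy",a)
a=cv2.resize(a,None,fx=5.5,fy=5.5,interpolation=cv2.INTER_CUBIC)
cv2.imwrite("pics/c5.png",a[...,::-1])
E
```

```text
[-0.25435755 -0.00705152  5.55792946] [-0.30950125  0.5578082  -0.13532227] [-0.47  0.8   0.26  1.37  0.62  1.53  2.86] [ 0.69660579 -0.08026033  0.22006847] foot [ 0.65646244 -0.06528812  0.10348373] ax err [-0.00303713 -0.00165326 -0.00215296]
```

View pics/c5.png

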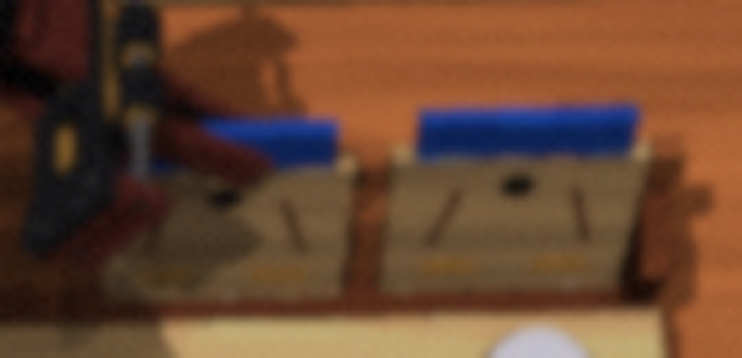

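The gap between the boards is still about 18-20 mm (crop edges at x≈350 and 387). The backrest hasn't been felt yet, so I'll ease back a bit further.

move_arm:
  delta_pos:
    - [0,-0.05,0]
    - [0,-0.05,0]
    - [0,-0.05,0]
    - [0,0,0]
  rot:
    - [0,0,0]
    - [0,0,0]
    - [0,0,0]
    - [0,0,0]
  grip: [4,4,4,4]

```text
time: 14.3
tool_pos: [0.6989, -0.0802, 0.2192]
orientation: [0.678, -0.576, 0.202, 0.41]
wrist_force: [-2.3, 0.8, 6.4]
finger_gap: 0.01
grasp_force: 45.0
```

move_arm:
  delta_pos:
    - [0.05,0,0.06]
    - [0.05,0,0.06]
    - [0.05,0,0.06]
    - [0.05,0,0.06]
    - [0.05,0,0.06]
    - [0.05,0,0.06]
    - [0.05,0,0.06]
    - [0,0,0]
  rot:
    - [0,0,0]
    - [0,0,0]
    - [0,0,0]
    - [0,0,0]
    - [0,0,0]
    - [0,0,0]
    - [0,0,0]
    - [0,0,0]
  grip: [4,4,4,4,4,4,4,4]

```text
time: 15.1
tool_pos: [0.6994, -0.0878, 0.2195]
orientation: [0.679, -0.576, 0.202, 0.408]
wrist_force: [-2.1, 8.6, 10.0]
finger_gap: 0.01
grasp_force: 45.1
```

move_arm:
  delta_pos:
    - [0.03,0,0.04]
    - [0.03,0,0.04]
    - [0.03,0,0.04]
    - [0,0,0]
  rot:
    - [0,0,0]
    - [0,0,0]
    - [0,0,0]
    - [0,0,0]
  grip: [4,4,4,4]

```text
time: 15.5
tool_pos: [0.6995, -0.0906, 0.2195]
orientation: [0.679, -0.576, 0.202, 0.408]
wrist_force: [-2.0, 9.4, 11.0]
finger_gap: 0.0098
grasp_force: 45.1
```

```bash
python3 - <<'E'
from plan2 import *
print(s["wrist_force"],s["wrist_torque"],q0.round(2),p0)
a=bot.camera("top")[110:175,250:385]
a=cv2.resize(a,None,fx=5.5,fy=5.5,interpolation=cv2.INTER_CUBIC)
cv2.imwrite("pics/c6.png",a[...,::-1])
E
```

```text
[-2.00061229  9.43937495 11.04624923] [ 0.42947106  1.65085989 -1.44142712] [-0.45  0.8   0.26  1.37  0.63  1.52  2.87] [ 0.69948491 -0.09061546  0.21946782]
```

View pics/c6.png

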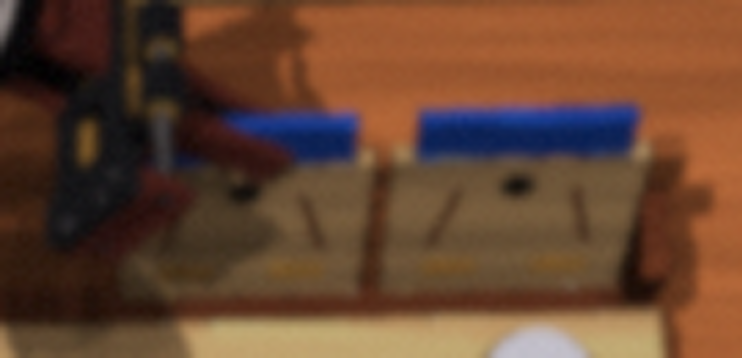

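There's still about 10 mm of gap (crop x 372 to 395), so the side force is ledge friction. I'll relieve the down-load by 1 mm and keep sliding.

move_arm:
  delta_pos:
    - [0.04,0.02,-0.03]
    - [0.03,0,0.04]
    - [0.03,0,0.04]
    - [0.03,0,0.04]
    - [0.03,0,0.04]
    - [0,0,0]
  rot:
    - [0,0,0]
    - [0,0,0]
    - [0,0,0]
    - [0,0,0]
    - [0,0,0]
    - [0,0,0]
  grip: [4,4,4,4,4,4]

```text
time: 16.15
tool_pos: [0.6991, -0.0954, 0.2196]
orientation: [0.679, -0.576, 0.201, 0.409]
wrist_force: [-3.9, 6.8, 7.4]
finger_gap: 0.01
grasp_force: 45.0
```

move_arm:
  delta_pos:
    - [0.03,0,0.04]
    - [0.03,0,0.04]
    - [0,0,0]
  rot:
    - [0,0,0]
    - [0,0,0]
    - [0,0,0]
  grip: [4,4,4]

```text
time: 16.45
tool_pos: [0.6991, -0.0973, 0.2196]
orientation: [0.679, -0.576, 0.201, 0.409]
wrist_force: [-3.1, 6.7, 8.3]
finger_gap: 0.0097
grasp_force: 45.0
```

move_arm:
  delta_pos:
    - [0.03,0,0.04]
    - [0.03,0,0.04]
    - [0,0,0]
  rot:
    - [0,0,0]
    - [0,0,0]
    - [0,0,0]
  grip: [4,4,4]

```text
time: 16.75
tool_pos: [0.6991, -0.0993, 0.2196]
orientation: [0.679, -0.576, 0.201, 0.409]
wrist_force: [-2.8, 6.9, 8.1]
finger_gap: 0.0099
grasp_force: 45.0
```

```bash
cat > gap.py <<'E'
from h import *
im=bot.camera("top").astype(int)
# dark gap between board sides: row brightness profile between x 305..335
for r in range(139,164,4):
    print(r,im[r:r+2,306:334].sum(2).mean(0).round().astype(int))
E
python3 gap.py
```

```text
139 [149 171 200 208 210 208 202 202 210 232 250 284 323 331 292 250 255 270
 262 240 232 226 230 231 236 234 240 238]
143 [240 244 246 246 252 252 253 253 252 257 254 256 249 242 227 218 242 250
 250 248 252 252 252 250 246 240 230 224]
147 [247 223 186 184 226 244 255 252 260 255 254 257 248 234 220 250 272 270
 270 272 271 270 268 254 228 202 207 242]
151 [256 241 230 188 176 210 243 256 255 255 252 249 234 202 204 228 244 242
 243 245 242 224 197 184 204 232 248 246]
155 [236 236 236 234 228 226 233 244 242 246 240 234 212 190 218 240 246 241
 244 245 242 238 239 242 248 242 240 246]
159 [230 232 232 235 234 234 238 238 233 234 226 205 170 180 211 230 230 230
 228 229 226 220 230 222 222 225 226 226]
163 [186 190 184 187 188 189 203 207 202 190 184 172 171 168 174 176 186 191
 188 178 174 172 174 172 175 172 172 174]
```

The gap is now at pixel scale, about 1-3 mm. Single-millimetre steps from here.

move_arm:
  delta_pos:
    - [0.03,0,0.04]
    - [0,0,0]
  rot:
    - [0,0,0]
    - [0,0,0]
  grip: [4,4]

```text
time: 17.0
tool_pos: [0.6991, -0.1002, 0.2196]
orientation: [0.679, -0.576, 0.201, 0.409]
wrist_force: [-1.7, 7.7, 7.6]
finger_gap: 0.0099
grasp_force: 45.0
```

move_arm:
  delta_pos:
    - [0.02,0,0.03]
    - [0,0,0]
  rot:
    - [0,0,0]
    - [0,0,0]
  grip: [4,4]

```text
time: 17.2
tool_pos: [0.6991, -0.1009, 0.2195]
orientation: [0.679, -0.576, 0.201, 0.409]
wrist_force: [-3.6, 7.8, 8.4]
finger_gap: 0.0096
grasp_force: 45.0
```

move_arm:
  delta_pos:
    - [0.02,0,0.03]
    - [0,0,0]
  rot:
    - [0,0,0]
    - [0,0,0]
  grip: [4,4]

```text
time: 17.4
tool_pos: [0.6992, -0.1014, 0.2195]
orientation: [0.679, -0.576, 0.201, 0.408]
wrist_force: [-1.9, 7.7, 8.3]
finger_gap: 0.0099
grasp_force: 45.1
```

move_arm:
  delta_pos:
    - [0.02,0,0.03]
    - [0,0,0]
  rot:
    - [0,0,0]
    - [0,0,0]
  grip: [4,4]

```text
time: 17.6
tool_pos: [0.6992, -0.1015, 0.2195]
orientation: [0.679, -0.576, 0.201, 0.408]
wrist_force: [-2.8, 10.0, 9.6]
finger_gap: 0.0101
grasp_force: 45.1
```

```bash
python3 gap.py
```

```text
139 [133 148 173 192 202 202 214 230 238 236 239 248 282 308 327 320 288 270
 256 236 227 228 230 233 234 238 238 233]
143 [236 242 244 246 250 251 252 250 253 252 256 253 250 252 240 241 246 254
 248 252 248 252 246 250 246 243 226 226]
147 [254 248 213 180 188 230 254 258 256 256 258 258 259 264 272 272 274 272
 272 274 272 274 272 259 227 198 211 243]
151 [252 251 250 218 186 186 222 248 256 256 248 248 250 236 216 234 248 246
 247 248 242 228 198 185 206 227 242 246]
155 [240 238 242 238 234 228 232 238 241 248 248 244 233 222 234 246 246 240
 245 241 239 240 238 244 246 242 244 237]
159 [232 228 233 228 236 237 239 240 244 238 238 236 220 204 212 228 228 232
 230 231 228 226 225 222 226 224 224 222]
163 [184 186 187 185 188 190 194 206 202 190 185 176 171 168 181 178 184 194
 186 174 172 172 176 170 173 172 170 169]
```

Force is rising, motion has stopped, and the gap has closed at the top with a hairline left at the foot. I'll release gently and look.

move_arm:
  delta_pos:
    - [0,0,0]
    - [0,0,0]
    - [0,0,0]
    - [0,0,0]
    - [0,0,0]
    - [0,0,0]
  rot:
    - [0,0,0]
    - [0,0,0]
    - [0,0,0]
    - [0,0,0]
    - [0,0,0]
    - [0,0,0]
  grip: [4,12,16,22,30,30]
  grip_force: 8

```text
time: 18.25
tool_pos: [0.6995, -0.1046, 0.2192]
orientation: [0.678, -0.576, 0.202, 0.409]
wrist_force: [-0.0, -0.2, 0.2]
finger_gap: 0.0293
grasp_force: 0.0
```

```bash
python3 gap.py; python3 - <<'E'
from plan2 import *
print(p0,q0.round(2),s["wrist_force"])
d=R0.apply([0,0,1]); print(d, R0.inv().apply([0,.01,.01])/.02)
plan(p0,R0,q0,[(p0-.09*d,R0,8)])
E
```

```text
139 [131 148 160 180 198 222 234 237 232 225 226 248 279 288 258 230 244 262
 266 254 236 229 230 235 233 234 236 238]
143 [126 140 160 168 189 218 245 258 256 258 259 257 259 248 228 216 236 248
 252 250 256 254 250 248 247 248 235 230]
147 [210 205 190 183 222 250 260 260 262 261 262 258 252 230 218 246 266 272
 273 271 272 274 269 258 233 199 208 244]
151 [228 245 238 209 181 204 240 258 255 262 254 255 252 234 216 228 244 246
 244 246 244 227 199 185 205 229 242 248]
155 [246 245 245 242 237 232 240 241 246 249 251 243 220 204 222 242 243 244
 240 243 240 240 238 240 248 242 239 242]
159 [233 236 236 238 240 242 234 244 238 244 239 233 207 192 214 229 228 233
 232 230 222 221 224 218 226 227 226 226]
163 [183 186 188 188 187 186 193 196 208 204 190 180 172 172 174 178 188 192
 188 180 174 174 168 174 174 170 170 168]
[ 0.6995726  -0.10457873  0.21922788] [-0.44  0.8   0.26  1.37  0.63  1.5   2.88] [-0.37000348  0.1454537  -0.45581265]
[-0.19626331 -0.78806845 -0.5834628 ] [ 0.06500896  0.15968515 -0.68576562]
0 n 8 rot/row [0.0, 0.0, 0.0] shift [-0.0, 0.0, -0.56]
  q [-0.5   0.81  0.26  1.23  0.61  1.66  2.92] margin 0.04 speed 0.20 presser 0.513 err 0.0000 wristz 0.467
```

The board settled with a uniform gap of about 1 mm. I'll withdraw, then nudge its free side with closed fingertips until it touches.

move_arm:
  delta_pos:
    - [0,0,-0.56]
    - [0,0,-0.56]
    - [0,0,-0.56]
    - [0,0,-0.56]
    - [0,0,-0.56]
    - [0,0,-0.56]
    - [0,0,-0.56]
    - [0,0,-0.56]
  rot:
    - [0,0,0]
    - [0,0,0]
    - [0,0,0]
    - [0,0,0]
    - [0,0,0]
    - [0,0,0]
    - [0,0,0]
    - [0,0,0]
  grip: [30,30,30,30,30,30,10,0]

```text
time: 19.1
tool_pos: [0.7174, -0.033, 0.2723]
orientation: [0.679, -0.576, 0.203, 0.409]
wrist_force: [0.1, 0.2, -0.4]
finger_gap: 0.0179
grasp_force: 0.0
```

```bash
python3 - <<'E'
from plan2 import *
print(p0,q0.round(2),s["wrist_force"],s["finger_gap"])
plan(p0,R0,q0,[(np.array([.683,.018,.265]),R0,5),(np.array([.683,.018,.2055]),R0,5),(np.array([.683,-.006,.2055]),R0,8)])
np.set_printoptions(precision=2)
a=bot.camera("top")[110:175,250:385];b=bot.camera("side")[140:260,300:420]
a=cv2.resize(a,None,fx=4.5,fy=4.5,interpolation=cv2.INTER_CUBIC);b=cv2.resize(b,(a.shape[0]*1,a.shape[0]),interpolation=cv2.INTER_CUBIC)
cv2.imwrite("pics/c7.png",np.vstack([a,cv2.copyMakeBorder(b,0,0,0,a.shape[1]-b.shape[1],0)])[:600,:,::-1])
E
python3 gap.py
```

```text
[ 0.71739078 -0.03295969  0.27227368] [-0.49  0.8   0.23  1.23  0.62  1.67  2.91] [ 0.05858311  0.15655817 -0.44209442] 0.01788399300447972
0 n 5 rot/row [0.0, 0.0, 0.0] shift [-0.46, 0.3, -0.29]
  q [-0.56  0.78  0.21  1.29  0.59  1.69  2.83] margin 0.07 speed 0.16 presser 0.472 err 0.0000 wristz 0.461
1 n 5 rot/row [0.0, 0.0, 0.0] shift [-0.44, -0.19, 0.35]
  q [-0.55  0.84  0.2   1.32  0.58  1.62  2.77] margin 0.14 speed 0.14 presser 0.448 err 0.0000 wristz 0.401
2 n 8 rot/row [0.0, 0.0, 0.0] shift [0.09, 0.0, 0.12]
  q [-0.53  0.82  0.21  1.35  0.59  1.6   2.78] margin 0.18 speed 0.04 presser 0.450 err 0.0000 wristz 0.401
139 [208 206 196 198 209 224 234 234 232 222 224 248 276 282 256 227 246 265
 262 251 232 225 228 234 236 233 238 236]
143 [252 245 239 250 253 255 254 258 260 260 254 256 256 244 224 218 234 251
 250 252 252 249 250 250 245 243 234 228]
147 [261 238 202 188 225 248 258 264 260 266 256 261 254 232 218 244 267 273
 272 274 273 272 270 255 226 198 210 242]
151 [256 252 240 207 181 197 234 252 257 258 254 256 249 236 214 226 238 244
 244 242 242 225 199 186 207 226 242 244]
155 [242 242 241 242 238 231 238 246 246 248 251 242 221 202 224 234 243 244
 244 243 237 232 235 243 245 243 238 241]
159 [233 235 236 238 236 239 243 236 242 240 238 233 210 190 214 222 231 226
 230 227 226 221 224 222 222 224 220 224]
163 [190 184 188 187 186 190 190 201 208 199 192 174 172 174 170 178 182 192
 184 174 176 180 172 171 178 170 166 167]
```

View pics/c7.png

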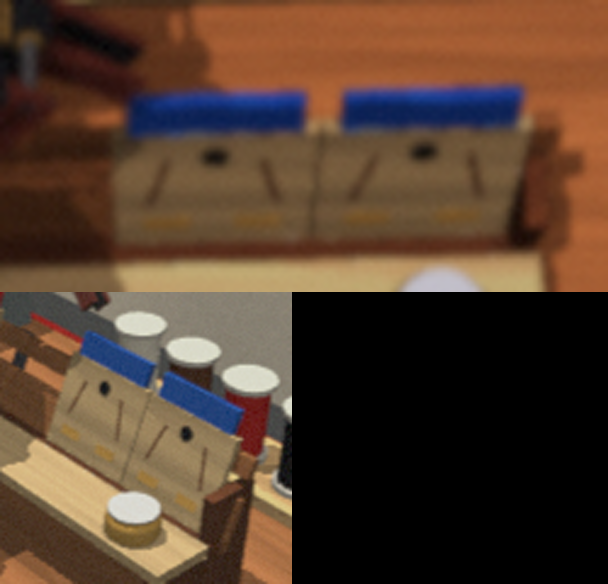

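The boards now stand side by side, both flat against the backrest, with a hairline seam at crop x≈315. I've used up my picture views (one over the allowance of 10), so I'll finish on numbers and force. Next is a gentle nudge from the free side.

move_arm:
  delta_pos:
    - [-0.46,0.3,-0.29]
    - [-0.46,0.3,-0.29]
    - [-0.46,0.3,-0.29]
    - [-0.46,0.3,-0.29]
    - [-0.46,0.3,-0.29]
    - [0,0,0]
  rot:
    - [0,0,0]
    - [0,0,0]
    - [0,0,0]
    - [0,0,0]
    - [0,0,0]
    - [0,0,0]
  grip: [0,0,0,0,0,0]

```text
time: 19.85
tool_pos: [0.682, 0.0202, 0.2633]
orientation: [0.68, -0.574, 0.202, 0.408]
wrist_force: [0.8, 0.7, 0.2]
finger_gap: 0.0002
grasp_force: 0.0
```

move_arm:
  delta_pos:
    - [-0.44,-0.19,0.35]
    - [-0.44,-0.19,0.35]
    - [-0.44,-0.19,0.35]
    - [-0.44,-0.19,0.35]
    - [-0.44,-0.19,0.35]
    - [0,0,0]
  rot:
    - [0,0,0]
    - [0,0,0]
    - [0,0,0]
    - [0,0,0]
    - [0,0,0]
    - [0,0,0]
  grip: [0,0,0,0,0,0]

```text
time: 20.45
tool_pos: [0.6818, 0.0166, 0.2022]
orientation: [0.679, -0.575, 0.202, 0.41]
wrist_force: [-0.3, -0.1, 0.4]
finger_gap: 0.0005
grasp_force: 0.0
```

```bash
python3 - <<'E'
from plan2 import *
print(p0,s["wrist_force"],s["finger_gap"])
for uv,z in(((275.5,150),.165),((275,160),.12)):print(plane("top",uv,z))
tx=R0.apply([1,0,0]);print("corner",p0+.01*tx)
E
```

```text
[0.6817516  0.01661005 0.20217334] [-0.26726133 -0.06346964  0.39844661] 0.0005048351304522347
[ 0.68056694 -0.01998821  0.165     ]
[ 0.66211556 -0.01754349  0.12      ]
corner [0.6843291  0.01046173 0.20962683]
```

move_arm:
  delta_pos:
    - [0.1,0,0.13]
    - [0.1,0,0.13]
    - [0.1,0,0.13]
    - [0.1,0,0.13]
    - [0.1,0,0.13]
    - [0.1,0,0.13]
    - [0.1,0,0.13]
    - [0,0,0]
  rot:
    - [0,0,0]
    - [0,0,0]
    - [0,0,0]
    - [0,0,0]
    - [0,0,0]
    - [0,0,0]
    - [0,0,0]
    - [0,0,0]
  grip: [0,0,0,0,0,0,0,0]

```text
time: 21.25
tool_pos: [0.6826, -0.0068, 0.2046]
orientation: [0.678, -0.576, 0.203, 0.409]
wrist_force: [0.9, 0.4, 0.0]
finger_gap: 0.0003
grasp_force: 0.0
```

move_arm:
  delta_pos:
    - [0.03,0,0.04]
    - [0.03,0,0.04]
    - [0.03,0,0.04]
    - [0,0,0]
  rot:
    - [0,0,0]
    - [0,0,0]
    - [0,0,0]
    - [0,0,0]
  grip: [0,0,0,0]

```text
time: 21.65
tool_pos: [0.6827, -0.0092, 0.2044]
orientation: [0.678, -0.576, 0.203, 0.409]
wrist_force: [-0.2, -0.4, -0.3]
finger_gap: 0.0004
grasp_force: 0.0
```

move_arm:
  delta_pos:
    - [0.03,0,0.04]
    - [0.03,0,0.04]
    - [0,0,0]
  rot:
    - [0,0,0]
    - [0,0,0]
    - [0,0,0]
  grip: [0,0,0]

```text
time: 21.95
tool_pos: [0.6826, -0.0113, 0.2044]
orientation: [0.678, -0.576, 0.203, 0.409]
wrist_force: [-0.9, -0.4, 0.0]
finger_gap: 0.0006
grasp_force: 0.0
```

```bash
python3 gap.py
```

```text
139 [214 209 198 194 210 225 234 232 228 222 224 246 276 284 256 228 249 262
 262 250 235 224 226 232 232 233 236 232]
143 [251 247 244 248 255 252 255 256 257 258 260 256 257 242 225 218 232 248
 254 248 248 250 250 248 250 244 235 234]
147 [254 240 200 186 223 250 256 260 260 257 264 258 250 228 222 248 267 272
 274 272 270 266 269 256 230 202 208 240]
151 [256 256 238 206 176 199 238 253 253 260 258 254 250 232 213 232 241 248
 243 245 241 226 200 185 200 226 245 247]
155 [239 242 243 240 237 232 236 243 246 247 250 243 219 199 218 237 246 246
 239 242 240 234 238 242 248 248 240 240]
159 [231 230 238 237 240 241 236 240 241 242 238 231 211 194 208 226 228 226
 228 226 224 220 224 223 221 218 220 227]
163 [181 182 189 188 184 188 188 196 207 204 190 180 170 167 172 179 184 192
 184 172 174 174 174 174 174 170 170 168]
```

No contact yet (corner at y≈-0.017). Continuing in 1 mm steps.

move_arm:
  delta_pos:
    - [0.03,0,0.04]
    - [0.03,0,0.04]
    - [0,0,0]
  rot:
    - [0,0,0]
    - [0,0,0]
    - [0,0,0]
  grip: [0,0,0]

```text
time: 22.3
tool_pos: [0.6827, -0.0129, 0.2043]
orientation: [0.679, -0.576, 0.203, 0.409]
wrist_force: [0.4, -0.5, 0.5]
finger_gap: 0.0005
grasp_force: 0.4
```

move_arm:
  delta_pos:
    - [0.03,0,0.04]
    - [0,0,0]
  rot:
    - [0,0,0]
    - [0,0,0]
  grip: [0,0]

```text
time: 22.5
tool_pos: [0.6827, -0.014, 0.2043]
orientation: [0.679, -0.576, 0.203, 0.409]
wrist_force: [1.6, 1.3, 0.9]
finger_gap: 0.0003
grasp_force: 0.5
```

move_arm:
  delta_pos:
    - [0.03,0,0.04]
    - [0,0,0]
  rot:
    - [0,0,0]
    - [0,0,0]
  grip: [0,0]

```text
time: 22.7
tool_pos: [0.6827, -0.0148, 0.2042]
orientation: [0.679, -0.576, 0.202, 0.409]
wrist_force: [0.6, 2.4, 0.4]
finger_gap: 0.0006
grasp_force: 0.9
```

```bash
python3 gap.py
```

```text
139 [220 212 200 200 210 223 230 230 230 220 214 220 243 280 298 287 266 263
 263 260 234 225 232 236 234 234 234 236]
143 [253 248 242 243 247 248 258 252 254 257 256 256 260 257 248 246 247 248
 250 253 252 248 250 248 252 245 236 225]
147 [261 252 232 190 186 223 250 259 262 262 260 262 262 268 266 262 270 269
 272 276 269 270 266 259 228 200 206 242]
151 [256 258 252 236 206 186 210 238 255 256 256 252 250 244 238 242 242 245
 246 243 241 224 196 184 202 230 244 246]
155 [242 242 243 241 244 238 234 239 246 250 247 250 253 248 245 238 247 243
 239 242 236 238 236 242 241 242 242 239]
159 [234 232 234 238 239 234 236 238 235 239 239 236 234 226 226 229 228 230
 229 226 226 222 222 224 223 222 223 223]
163 [184 184 186 189 186 191 188 196 204 202 189 182 175 167 172 177 185 193
 190 178 173 174 172 170 172 170 170 162]
```

The seam has vanished along the full height and the blue board's marks are unmoved. I'll add a half-millimetre confirmation and then back off.

move_arm:
  delta_pos:
    - [0.015,0,0.02]
    - [0,0,0]
  rot:
    - [0,0,0]
    - [0,0,0]
  grip: [0,0]

```text
time: 22.95
tool_pos: [0.6827, -0.0152, 0.2042]
orientation: [0.679, -0.576, 0.203, 0.409]
wrist_force: [0.5, 1.8, 0.3]
finger_gap: 0.0008
grasp_force: 1.4
```

```bash
python3 gap.py | sed -n 2,6p
```

```text
258 253 234 227 228 229 232 236 237 238]
143 [254 250 245 246 248 252 252 254 260 258 258 258 258 254 250 250 250 252
 252 252 252 249 254 248 244 247 232 228]
147 [258 257 231 198 197 223 252 258 258 260 261 260 258 263 263 264 266 270
 270 270 272 270 263 262 226 192 204 245]
```

move_arm:
  delta_pos:
    - [-0.05,0,-0.06]
    - [-0.1,0,-0.13]
    - [-0.2,0,-0.26]
    - [-0.2,0,-0.26]
    - [-0.2,0,-0.26]
    - [0.4,0.17,-0.31]
    - [0.7,0.3,-0.55]
    - [0.7,0.3,-0.55]
  rot:
    - [0,0,0]
    - [0,0,0]
    - [0,0,0]
    - [0,0,0]
    - [0,0,0]
    - [0,0,0]
    - [0,0,0]
    - [0,0,0]
  grip: [0,0,0,0,0,0,0,0]

```text
time: 23.8
tool_pos: [0.6829, 0.0085, 0.2549]
orientation: [0.678, -0.576, 0.203, 0.409]
wrist_force: [0.4, -0.6, 0.9]
finger_gap: 0.0003
grasp_force: 0.0
```

move_arm:
  delta_pos:
    - [0.5,0.2,-0.4]
    - [0,0,0]
    - [0,0,0]
    - [0,0,0]
  rot:
    - [0,0,0]
    - [0,0,0]
    - [0,0,0]
    - [0,0,0]
  grip: [0,0,0,0]

```text
time: 24.2
tool_pos: [0.6827, 0.0091, 0.2653]
orientation: [0.679, -0.575, 0.202, 0.409]
wrist_force: [-0.2, 0.2, -0.4]
finger_gap: 0.0004
grasp_force: 0.0
```

```bash
python3 gap.py; python3 - <<'E'
from h import *
s=bot.sense();print(s["tool_pos"],s["wrist_force"],s["time"])
im=bot.camera("top");hsv=cv2.cvtColor(im,cv2.COLOR_RGB2HSV)
old=cv2.cvtColor(cv2.imread("pics/top0.png"),cv2.COLOR_BGR2HSV)
for n,h in(("old",old),("new",hsv)):
    m=cv2.inRange(h,(105,120,60),(130,255,255));m[:110]=0;m[160:]=0
    for c in cv2.connectedComponentsWithStats(m)[2][1:]:
        if c[4]>40:print(n,c,)
E
```

```text
139 [215 214 202 202 210 228 235 234 231 224 220 224 251 284 295 288 271 266
 264 254 235 230 231 228 238 235 238 240]
143 [255 251 245 246 248 255 256 257 256 257 260 260 259 260 257 250 249 248
 256 250 249 252 252 248 250 246 234 231]
147 [266 259 232 202 188 223 250 264 262 263 260 264 261 264 266 266 266 270
 270 275 272 272 272 258 232 198 206 240]
151 [258 258 248 242 211 192 213 246 255 259 257 256 257 248 248 245 248 246
 245 246 245 229 206 189 198 226 242 244]
155 [239 244 245 246 246 238 232 237 248 254 247 252 252 246 234 240 245 244
 242 244 240 238 239 246 252 248 244 240]
159 [238 232 236 238 241 240 240 240 240 240 242 242 238 231 233 234 232 234
 232 229 224 226 227 224 226 228 222 226]
163 [184 188 188 188 189 186 188 199 202 206 188 186 178 182 175 174 186 190
 192 180 170 172 177 172 169 172 172 166]
[0.68264683 0.00905227 0.26514018] [ 0.75555864 -0.34764537  0.09386386] 24.25
old [327 130  38   9 284]
new [279 131  39   9 296]
new [327 130  39   9 285]
```

The seam is closed, the blue standing board is unmoved (same pixels as at the start), and the robot is clear. Handing in.

```bash
python3 -c "
from station import bot
print(bot.job_done())"
```

```text
the job is handed in; nothing more can be done
None
```

The board now stands on the ledge, blue end up, leaning on the backrest with its side touching the blue board, which has not moved; the job was handed in at about 24 s, and I viewed 11 pictures, one over the limit of 10.

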